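Pack out a battery compression frame and hold it clamped

ROBOT

A 6-joint arm with a two-finger parallel gripper is mounted at the origin on the work surface. World frame = base frame: x ahead of the robot, y to its left, z up, the work surface at z = 0. Lengths are in m, angles in rad, forces in N, time in s.
With the tool pointing down it reaches from about 0.375 to 0.9 m from the base axis. Payload 3.1 kg.
Tool frame: the origin (TCP) lies at the very end of the fingers, on their centre line; the grasp point (between the pads) lies 19 mm behind it (robot.grip_depth is the distance from the TCP to the grasp point, in m); z points along the fingers, y is the direction in which the jaws open and shut (so a half turn about z gives the same grasp; the last joint's range is limited). The gripper opens to 87 mm and grips with 3 to 60 N. Pads are 19 mm wide; open, the fingers measure 117 mm over their backs; the gripper's body (75 mm by 190 mm) begins 51 mm behind the grasp point.
Start: joints at [-1.462, 0.527, 1.433, -0, 1.181, -0.178], TCP at [0.177, -0.599, 0.223] pointing down, gripper open.
Joint ranges: [-3.08, 3.08], [-0.75, 2.2], [0.22, 2.44], [-1.43, 4.57], [0, 2.65], [-2.85, 2.85]. Speed limits (rad/s): [2.79, 2.79, 3.14, 3.14, 3.14, 3.14].

INTERFACE

Orientations are given as a unit quaternion [x, y, z, w].
In Python, from rig import robot gives the robot as it stands.
- The arm moves only by the tool drive_tool, never from a script. Its argument "series" is a list of rows, each a list of 7 numbers: the shift along the tool's x, y, z in m, then the turn, a rotation vector about the tool's x, y, z in degrees, then the opening, from 0 (shut) to 1 (fully open). A call has 1 to 5 rows; each row shifts and turns the commanded pose from where the row before left it, along the tool's axes as they then stand; what a row does not reach is not made up. A row lasts 1/8 s, in which the tool goes at most 62.5 mm and 10.7 degrees, less where a joint would pass 70% of its speed; a pose out of reach is approached as far as the arm can. A call is refused whole if a number of a shift passes 0.0625 or a number of a turn 10.7, either way. A call with a gripper value outside its range is refused whole. The fingers move at their own pace and stop on an object; "squeeze" is the grip in N (left out, the last holds). Time passes only in rows, so rows that do not move let the fingers close. It gives the time, the measured TCP pose, the force and the opening at its end, in the units of the state.
- robot.get_obs(): the state, without advancing time (a new reading comes with each control period).
- robot.camera(name): name is "scene" or "top"; returns (picture, depth): 400x640x3 uint8, blue, green, red; 400x640 float32, m along the optical axis (not along the pixel's ray), 0 where there is no reading.
- robot.camera_model(name): a dict with "fx", "fy", "cx", "cy" (pixels), "R" (3x3) and "t" (3): a world point X has camera coordinates R X + t. Camera axes: x right, y down, z forward; pixel columns grow to the right and rows downward; lengths in m; the calibration is good to about 2 mm. A picture is of the moment at which its call begins. camera_model takes no time and is no camera call.
- robot.hand_in(): hands the job in, once; it reports no verdict.
The state is a dict: "time": time; "q": joint angles; "joint_velocities": joint speeds; "joint_torque": joint torques, N m; "position": TCP position; "tool_rot": TCP orientation; "ft_force": force on the tool from outside, world axes, zero at the start; "moment": the same for the moment, N m; "grip_width": finger opening in m.
Only numpy, scipy, OpenCV 4.12 (cv2) and the standard library are available. Lean on these libraries where they do the work, as an engineer would, in place of code of your own. Each camera call takes 0.05 s, during which the arm holds its last target. There are 200 camera calls.

TASK

Stand green spacers side by side in the gap between the battery module and the red pressure plate, square to the lane and flat on the frame's floor, as many as it takes for the plate, when pushed, to close tight on the stack instead of running on to its end stop. Leave the spare spacers standing on the bench and do not disturb the multimeter, jar, flashlight or screwdriver. Finish while holding: with the fingers, push the sprung plate firmly against the stack (about 10 N, from its back) and keep pushing, without letting go.

Things in the scene. Friction and masses are not known exactly. Their poses are not given: they have to be found in the camera images.
- frame: fixed frame: aluminium floor, top 12 mm above the bench, x -115..135 mm, y -60..180 mm, grey wall at its far (+x) end. Origin: on bench level under the clamping lane's centre line (y = 0, white stripe 50 mm wide). x: along the lane from plate to module, the pushing direction; z up. The waiting bay beside the lane (y = 120 mm) has no plate and plays no part.
- plate (a joint): red pressure plate sliding along frame x, in m: 0 = open (as found), grows towards the module, hard end stop at 0.026. A spring pushes it back open with 2 N at 0, 4.6 N at the stop, so it reopens when released. 15 mm thick, 44 mm wide, top 52 mm above the frame's floor (a low crossbar below 15 mm is 92 mm wide); front face at frame x = -15 mm when open.
- plate_back (a point): middle of the plate's back face (on the robot's side), 30 mm above the frame's floor; moves with the plate. Push here along frame +x, e.g. with closed fingers pointing down. Behind it 80 mm of floor are clear, but for slide rods (reaching 21 mm above the floor) at 43 mm to either side.
- module_long: blue battery module with black ends, fixed: 80 mm long (x), 44 wide, 45 high. Origin: lower edge of its far end, at mid-width, on the frame's floor; the near face is 80 mm towards the plate (its own -x). One module is in the lane, the other in the waiting bay; which is which varies, and so does the number of spacers needed.
- module_short: the same but 60 mm long: its near face lies 60 mm towards the plate (its own -x) from its origin.
- spacer1: green plastic spacer block, 20 mm thick (its x), 50 mm wide (its y), 45 mm high, about 50 g, standing on the bench. Origin: centre of the underside. One of four alike; two or three are needed. Grip it across its 50 mm width: neighbours can then stand against its 20 mm faces.
- spacer2: green plastic spacer block, 20 mm thick (its x), 50 mm wide (its y), 45 mm high, about 50 g, standing on the bench. Origin: centre of the underside. One of four alike; two or three are needed. Grip it across its 50 mm width: neighbours can then stand against its 20 mm faces.
- spacer3: green plastic spacer block, 20 mm thick (its x), 50 mm wide (its y), 45 mm high, about 50 g, standing on the bench. Origin: centre of the underside. One of four alike; two or three are needed. Grip it across its 50 mm width: neighbours can then stand against its 20 mm faces.
- spacer4: green plastic spacer block, 20 mm thick (its x), 50 mm wide (its y), 45 mm high, about 50 g, standing on the bench. Origin: centre of the underside. One of four alike; two or three are needed. Grip it across its 50 mm width: neighbours can then stand against its 20 mm faces.
- multimeter: orange and black multimeter lying on the bench, 150 x 75 x 36 mm; origin at the centre of its underside. Leave alone.
- jar: small amber jar with black cap, 52 mm across, 60 mm high; origin at the centre of its underside. Leave alone.
- flashlight: black flashlight lying on the bench, 125 mm long, 31 mm thick; origin near the middle, underneath. Leave alone.
- screwdriver: screwdriver lying on the bench; origin near its middle, underneath. Leave alone.
Things that resemble listed ones, but are neither listed nor needed, are in the scene too. Leave any purple look-alike of the spacer1 alone. What is shaped like the spacer4 but yellow is not meant.

How it is judged:
By the outcome, as a careful person would: the job done as asked, in the order asked, and still so for the second after the job is handed in, while the arm keeps its last pose, push and grip.
It also fails if it takes over 72 s, if anything falls off the work surface, if the arm or the gripper's body presses on something with over 40 N, if the wrist force passes 120 N, or if a joint passes its speed limit or range.

## Working session

There is one attempt and no reset: what is moved stays moved. The work goes in short steps, Python scripts to look and compute and a tool call to move; the robot and the scene stay as the last step left them, time stands still between calls to the robot, and variables do not carry over. Pictures are saved under pics/ and viewed, about 8 in all and at most 12, crops included, and the job is handed in when it is done.

Besides the shell and the picture viewer there is one more tool, called after "Request:" as name(argument=value, ...) on one line, values as JSON. drive_tool: Moves the arm, as the interface text tells. Its arguments: {"type":"object","properties":{"series":{"type":"array"},"squeeze":{"type":"number"}},"required":["series"]}

```bash
mkdir -p pics; ls
python3 - <<'E'
from rig import robot
import cv2,numpy as np
for n in("scene","top"):
    p,d=robot.camera(n); cv2.imwrite(f"pics/{n}0.png",p); np.save(f"pics/{n}0.npy",d)
    m=robot.camera_model(n); print(n,m)
o=robot.get_obs(); print(o)
E
```

```text
pics
scene {'fx': 369.7440801265497, 'fy': 369.7440801265497, 'cx': 321.1364797086777, 'cy': 200.30996192415475, 'R': array([[-0.7451246 ,  0.66676505, -0.01461852],
       [ 0.55813616,  0.61143143, -0.56092391],
       [-0.36506623, -0.42611732, -0.82773829]]), 't': array([ 0.44861138, -0.27782319,  1.24289548])}
top {'fx': 453.71095031973806, 'fy': 453.71095031973806, 'cx': 319.3867637872771, 'cy': 195.45515828737283, 'R': array([[ 2.26964418e-02, -9.99742298e-01,  4.56622414e-04],
       [-9.83553828e-01, -2.24107832e-02, -1.79219485e-01],
       [ 1.79183533e-01,  3.61853188e-03, -9.83809010e-01]]), 't': array([-0.02477686,  0.56035847,  1.30480822])}
{'time': 0.1, 'q': array([-1.46252348e+00,  5.28364468e-01,  1.43378405e+00,  1.20136711e-05,
        1.18140629e+00, -1.78483127e-01]), 'joint_velocities': array([ 0.00190377, -0.00194603, -0.00441687, -0.00049937,  0.00072428,
        0.00152081]), 'joint_torque': array([-3.43626107e-04, -4.40985525e+01, -1.77150911e+01,  6.34608977e-02,
        5.33476355e-02, -3.42393446e-05]), 'position': array([ 0.17674493, -0.59879421,  0.22167172]), 'tool_rot': array([ 9.89738823e-01,  1.42884916e-01,  3.99852441e-05, -9.80276554e-04]), 'ft_force': array([-0.12838592,  0.19022954, -0.74781885]), 'moment': array([0.00320584, 0.01838322, 0.07648065]), 'grip_width': 0.08664068169622664}
```

View pics/top0.png

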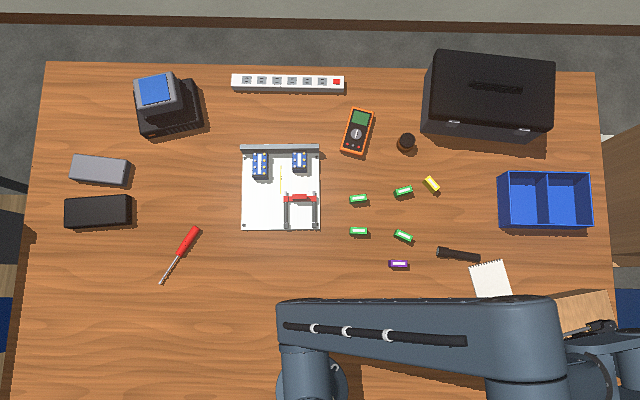

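View pics/scene0.png

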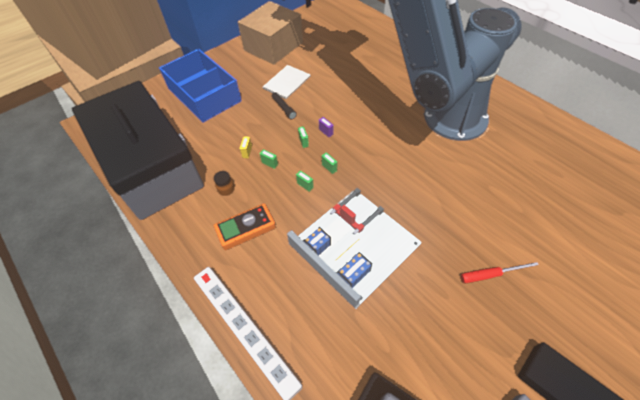

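Green spacers are in top view at (358,199), (403,191), (358,231) and (403,236). The yellow (432,184) and purple (398,264) blocks are look-alikes and stay out. The lane at x≈300 seems to hold the short module. Next I'll confirm this in an enlarged crop and measure.

```bash
cat > h.py <<'E'
import cv2,numpy as np
from rig import robot
def ray(m,uv,z):
    uv=np.atleast_2d(uv).astype(float)
    d=np.c_[(uv[:,0]-m['cx'])/m['fx'],(uv[:,1]-m['cy'])/m['fy'],np.ones(len(uv))]@m['R']
    c=-m['R'].T@m['t']
    return c+d*((z-c[2])/d[:,2])[:,None]
def cloud(m,d):
    v,u=np.indices(d.shape)
    P=np.stack([(u-m['cx'])/m['fx']*d,(v-m['cy'])/m['fy']*d,d],-1)-m['t']
    return P@m['R']
E
python3 - <<'E'
from h import *
p=cv2.imread('pics/top0.png'); 
cv2.imwrite('pics/crop1.png',cv2.resize(p[138:273,235:445],None,fx=3.8,fy=3.8,interpolation=cv2.INTER_CUBIC))
for n in("top","scene"):
    p=cv2.imread(f'pics/{n}0.png');d=np.load(f'pics/{n}0.npy');m=robot.camera_model(n);C=cloud(m,d)
    h=cv2.cvtColor(p,cv2.COLOR_BGR2HSV)
    for nm,lo,hi in(("green",(45,90,40),(85,255,255)),("blue",(105,90,40),(125,255,255)),("red",(0,170,90),(5,255,255))):
        k=cv2.inRange(h,lo,hi); N,L,S,ce=cv2.connectedComponentsWithStats(k)
        for i in range(1,N):
            if S[i,4]<15 or S[i,4]>800: continue
            Q=C[(L==i)]; t=Q[:,2].max(); T=Q[Q[:,2]>np.percentile(Q[:,2],90)-.006]
            print(n,nm,S[i],ce[i].round(1),"top z %.3f"%np.median(T[:,2]),T[:,:2].mean(0).round(4),"x",T[:,0].min().round(3),T[:,0].max().round(3),"y",T[:,1].min().round(3),T[:,1].max().round(3))
    Q=C.reshape(-1,3); s=Q[(np.abs(Q[:,0]-.55)<.2)&(np.abs(Q[:,1]-.05)<.1)]
    print(n,"z hist",np.histogram(s[:,2],bins=np.arange(-.01,.08,.005)))
E
```

```text
top green [352 111  18  15 139] [360.4 117.7] top z 0.036 [ 0.8089 -0.1337] x 0.318 0.835 y -0.161 -0.017
top green [393 185  20  13  89] [401.9 190.6] top z 0.045 [ 0.5849 -0.2648] x 0.569 0.601 y -0.29 -0.239
top green [349 194  18   8  76] [357.4 197.8] top z 0.045 [ 0.5576 -0.1277] x 0.547 0.569 y -0.152 -0.104
top green [349 227  18   8  83] [357.7 230.1] top z 0.044 [ 0.4604 -0.1283] x 0.451 0.47 y -0.153 -0.105
top green [393 229  20  14 100] [402.6 235.3] top z 0.044 [ 0.4468 -0.2602] x 0.318 0.466 y -0.289 -0.017
top blue [138  74  32  31 752] [153.5  88.9] top z 0.157 [0.8356 0.4647] x 0.318 0.888 y -0.017 0.518
top blue [253 153  14  22 165] [259.5 163.7] top z 0.056 [0.6512 0.1702] x 0.318 0.687 y -0.017 0.192
top blue [292 153   6  14  53] [294.  159.3] top z 0.056 [0.6688 0.0671] x 0.649 0.689 y 0.057 0.074
top blue [301 153   6  14  50] [303.  159.3] top z 0.057 [0.6681 0.0397] x 0.649 0.685 y 0.03 0.046
top blue [  0 297  13  56 503] [  4.3 320.5] top z -0.493 [0.1691 1.2276] x 0.089 0.318 y -0.017 1.272
top red [333  79   7   5  32] [336.1  81. ] top z 0.039 [ 0.9311
[... 1388 characters left out ...]
 [342 261  13  14  49] [347.5 266.8] top z 0.058 [0.6622 0.163 ] x 0.644 0.683 y 0.156 0.17
scene blue [347 260  24  25 152] [359.2 272.3] top z 0.057 [0.6496 0.1905] x 0.618 0.683 y 0.18 0.199
scene red [462 267  41  16 379] [481.8 274.4] top z 0.025 [0.4195 0.3873] x 0.374 0.464 y 0.356 0.419
scene red [203 275   6   7  27] [205.5 277.7] top z 0.039 [ 0.9296 -0.0524] x 0.924 0.934 y -0.061 -0.043
scene z hist (array([   0, 1356, 2702,  171, 2573,  283,   83,  178,  320,   85,   60,
         62,   74,  367,  151,  376,   18]), array([-0.01 , -0.005,  0.   ,  0.005,  0.01 ,  0.015,  0.02 ,  0.025,
        0.03 ,  0.035,  0.04 ,  0.045,  0.05 ,  0.055,  0.06 ,  0.065,
        0.07 ,  0.075]))
```

View pics/crop1.png

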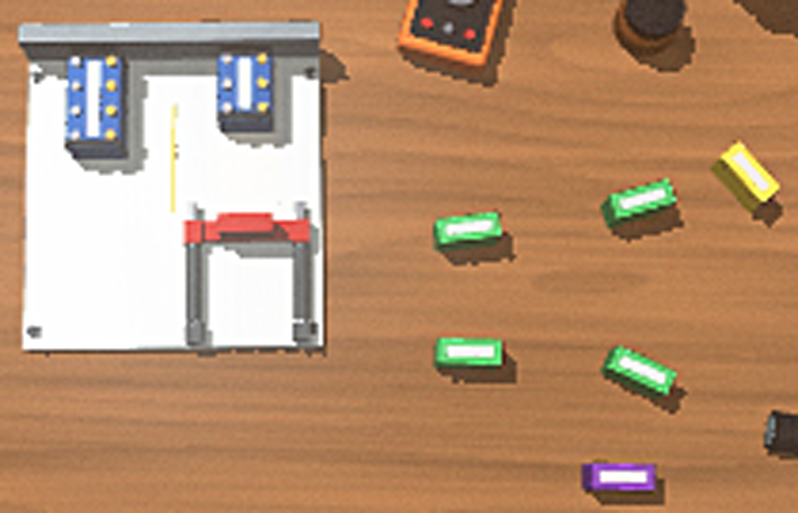

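```bash
cat > meas.py <<'E'
from h import *
def rect(P): # long-axis angle (world), centre, dims
    (cx,cy),(w,h),a=cv2.minAreaRect((P[:,:2]*1000).astype(np.float32))
    if w<h: w,h,a=h,w,a+90
    return np.array([cx,cy]).round(1),round(w,1),round(h,1),round((a+90)%180-90,1)
E
python3 - <<'E'
from meas import *
for n in("top","scene"):
    p=cv2.imread(f'pics/{n}0.png');d=np.load(f'pics/{n}0.npy');m=robot.camera_model(n);C=cloud(m,d)
    h=cv2.cvtColor(p,cv2.COLOR_BGR2HSV)
    v,u=np.indices(d.shape)
    # pixel rays at z=.045 for top-face pixels: green bright or white inside
    for c in((.585,-.265),(.558,-.128),(.460,-.128),(.447,-.260)):
        k=(np.hypot(C[...,0]-c[0],C[...,1]-c[1])<.04)&(C[...,2]>.040)
        R=ray(m,np.c_[u[k],v[k]],.045)
        mu=R[:,:2].mean(0); w,V=np.linalg.eigh(np.cov(R[:,:2].T)); a=np.degrees(np.arctan2(V[1,1],V[0,1]))%180
        print(n,"spacer",k.sum(),mu.round(4),"long axis deg %.1f"%a,"ext",np.sqrt(12*w).round(4),"rect",rect(R))
    # floor edges: white mask
    fl=(np.abs(C[...,2]-.012)<.006)&(h[...,1]<50)&(h[...,2]>120)&(abs(C[...,0]-.58)<.2)&(abs(C[...,1]-.1)<.2)
    R=ray(m,np.c_[u[fl],v[fl]],.012)
    print(n,"floor rect",rect(R),R.min(0)[:2],R.max(0)[:2])
    # bands along y
    x=R[:,0];y=R[:,1]
    fit=lambda A,B:np.polyfit(A,B,1)
    bins=np.arange(.45,.68,.015);E=[(b+.0075,y[(x>b)&(x<b+.015)].max(),y[(x>b)&(x<b+.015)].min()) for b in bins if ((x>b)&(x<b+.015)).sum()>5]
    print("L/R edges",np.round(E,4).tolist())
    bins=np.arange(0.0,.22,.015);E=[(b+.0075,x[(y>b)&(y<b+.015)].min()) for b in bins if ((y>b)&(y<b+.015)).sum()>5]
    print("near edge",np.round(E,4).tolist())
    red=((h[...,0]<8)|(h[...,0]>172))&(h[...,1]>150)&(abs(C[...,0]-.58)<.05)&(abs(C[...,1]-.05)<.08)
    for lo,hi,z in((.058,.075,.064),(.02,.035,.027)):
        k=red&(C[...,2]>lo)&(C[...,2]<hi); R=ray(m,np.c_[u[k],v[k]],z)
        if len(R)>4: print("red z",z,k.sum(),rect(R),R[:,:2].mean(0).round(4))
    k=(C[...,2]>.05)&(C[...,2]<.0625)&(abs(C[...,0]-.655)<.04)&(abs(C[...,1]-.055)<.04); R=ray(m,np.c_[u[k],v[k]],.057)
    print("module",k.sum(),rect(R),R.min(0),R.max(0))
E
```

```text
top spacer 108 [ 0.5845 -0.2652] long axis deg 107.4 ext [0.0204 0.0516] rect (array([ 584.2, -264.5]), 51.0, 20.0, -72.5)
top spacer 107 [ 0.5578 -0.1276] long axis deg 97.2 ext [0.0207 0.0501] rect (array([ 558. , -127.7]), 49.2, 20.1, -82.3)
top spacer 113 [ 0.4607 -0.1286] long axis deg 92.2 ext [0.0206 0.05  ] rect (array([ 460.5, -128.6]), 47.6, 17.8, -88.7)
top spacer 110 [ 0.4492 -0.2632] long axis deg 64.7 ext [0.0201 0.0505] rect (array([ 448.8, -263.1]), 49.7, 20.1, 64.4)
top floor rect (array([580.6, 108.9]), 239.0, 238.7, -88.1) [ 0.45901125 -0.01299205] [0.70256236 0.23104836]
L/R edges [[0.4575, 0.2236, 0.0627], [0.4725, 0.2244, -0.013], [0.4875, 0.2252, -0.0126], [0.5025, 0.2259, -0.0123], [0.5175, 0.2238, -0.012], [0.5325, 0.2247, -0.0117], [0.5475, 0.2255, -0.0113], [0.5625, 0.2262, -0.011], [0.5775, 0.227, -0.0106], [0.5925, 0.2278, -0.0102], [0.6075, 0.2287, -0.0099], [0.6225, 0.2295, -0.0065], [0.6375, 0.2302, -0.0061], [0.6525, 0.231, -0.0058], [0.6675, 0.2288, -0.0055], [0.6825, 0.2295, -0.0051]]
near edge [[0.0075, 0.4668], [0.0225, 0.4665], [0.0375, 0.4661], 
[... 1371 characters left out ...]
0.2354, -0.0046], [0.6225, 0.2359, -0.0043], [0.6375, 0.2366, -0.0034], [0.6525, 0.2369, -0.0028], [0.6675, 0.2375, -0.0031], [0.6825, 0.2379, -0.0022]]
near edge [[0.0075, 0.4616], [0.0225, 0.462], [0.0375, 0.461], [0.0525, 0.4605], [0.0675, 0.4599], [0.0825, 0.4603], [0.0975, 0.4601], [0.1125, 0.4588], [0.1275, 0.4582], [0.1425, 0.4577], [0.1575, 0.4572], [0.1725, 0.4563], [0.1875, 0.4558], [0.2025, 0.4553], [0.2175, 0.4556]]
red z 0.064 49 (array([554.6,  52.8]), 39.6, 9.3, -87.8) [0.5547 0.0526]
red z 0.027 47 (array([550.4,  48.1]), 97.4, 15.7, -88.8) [0.5516 0.05  ]
module 379 (array([665.1,  57.9]), 59.2, 47.4, 2.7) [0.63587126 0.033092   0.057     ] [0.69406363 0.08231219 0.057     ]
```

The crop confirms it: the short module (crop 245,85) is in the lane, and the long one is in the bay. The gap is about 72 mm, so three spacers are needed: 60 mm plus about 12 mm of plate travel. Two would need about 32 mm of travel, past the 26 mm stop. I'll use the two left spacers (358,199) and (358,231) and the lower-right one (403,236), and leave the upper-right one, which is close to the yellow block.

Request:
drive_tool(series=[[0.03,-0.02,0,0,0,0,0.8],[0.045,-0.031,0,0,0,0,0.8],[0.045,-0.031,0,0,0,0,0.8],[0.045,-0.031,0,0,0,0,0.8],[0.045,-0.031,0.005,0,0,0,0.8]], squeeze=15)

```text
time: 0.72
position: [0.3385, -0.4006, 0.2175]
tool_rot: [0.99, 0.143, 0.0, 0.0]
ft_force: [1.1, 0.3, 0.3]
grip_width: 0.0698
```

Request:
drive_tool(series=[[0.045,-0.031,0.01,0,0,0,0.8],[0.045,-0.031,0.015,0,0,0,0.8],[0.045,-0.031,0.02,0,0,0,0.8],[0.045,-0.031,0.02,0,0,0,0.8],[0.045,-0.031,0.01,0,0,0,0.8]])

```text
time: 1.35
position: [0.5097, -0.1878, 0.1412]
tool_rot: [0.99, 0.143, -0.001, -0.001]
ft_force: [0.3, -0.4, 0.0]
grip_width: 0.0697
```

```bash
cat > go.py <<'E'
import sys
from rig import robot
import numpy as np
from scipy.spatial.transform import Rotation as R
def state():
    o=robot.get_obs(); M=R.from_quat(o['tool_rot']); return o,M
def delta(x,y,z,th):
    o,M=state()
    t=np.radians(th); T=R.from_matrix(np.array([[np.cos(t),np.sin(t),0],[np.sin(t),-np.cos(t),0],[0,0,-1]]))
    # shift in target tool axes if turn first: also report in current axes
    d=np.array([x,y,z])-o['position']
    print("t %.2f pos %s F %s w %.4f th %.2f"%(o['time'],o['position'].round(4),o['ft_force'].round(1),o['grip_width'],np.degrees(np.arctan2(*M.apply([1,0,0])[[1,0]]))))
    print("shift now-axes mm",(M.inv().apply(d)*1000).round(1),"| target-axes mm",(T.inv().apply(d)*1000).round(1),"turn deg",np.degrees((M.inv()*T).as_rotvec()).round(2))
if __name__=="__main__": delta(*map(float,sys.argv[1:5]))
E
python3 go.py .5573 -.125 .12 8
```

```text
t 1.35 pos [ 0.5097 -0.1878  0.1412] F [ 0.3 -0.4  0. ] w 0.0697 th 16.43
shift now-axes mm [ 63.4 -46.7  21.2] | target-axes mm [ 55.8 -55.5  21.2] turn deg [-0.08  0.09  8.43]
```

Request:
drive_tool(series=[[0,0,0.021,0,0,8.4,0.8],[0.028,-0.028,0,0,0,0,0.8],[0.028,-0.028,0,0,0,0,0.8],[0,0,0,0,0,0,0.8]])

```text
time: 1.85
position: [0.5582, -0.1243, 0.1212]
tool_rot: [0.997, 0.072, 0.0, -0.0]
ft_force: [-0.7, 0.2, 0.4]
grip_width: 0.0698
```

```bash
python3 go.py .5573 -.125 .024 8
python3 - <<'E'
from h import *
a,_=robot.camera("top");b,_=robot.camera("scene")
f=lambda p,y,x:cv2.resize(p[y:y+75,x:x+100],(400,300),interpolation=cv2.INTER_CUBIC)
cv2.imwrite('pics/c2.png',np.hstack([f(a,165,310),f(b,130,250)]))
E
```

```text
t 1.85 pos [ 0.5582 -0.1243  0.1212] F [-0.7  0.2  0.4] w 0.0698 th 8.24
shift now-axes mm [-1.   0.6 97.2] | target-axes mm [-0.9  0.6 97.2] turn deg [-0.02 -0.01  0.24]
```

View pics/c2.png

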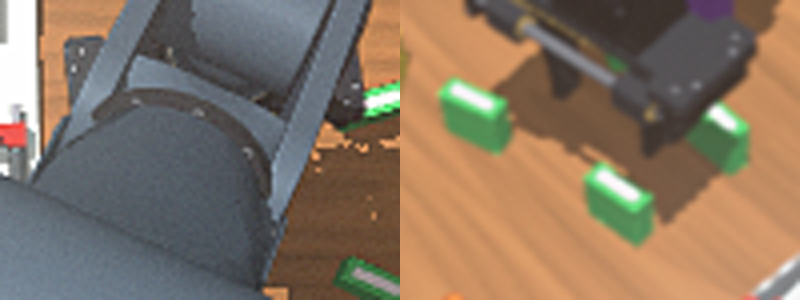

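The view (fingers over the upper-left spacer, scene crop around (607,120)) fits the calibration. I'll descend and grip.

Request:
drive_tool(series=[[-0.001,0,0.035,0,0,0,0.8],[0,0,0.035,0,0,0,0.8],[0,0,0.027,0,0,0,0.8],[0,0,0,0,0,0,0.4],[0,0,0,0,0,0,0.4]])

```text
time: 2.58
position: [0.5563, -0.1274, 0.0253]
tool_rot: [0.998, 0.069, 0.0, 0.0]
ft_force: [-0.0, -0.2, 0.5]
grip_width: 0.0568
```

Request:
drive_tool(series=[[0,0,0,0,0,0,0.4],[0,0,0,0,0,0,0.4]])

```text
time: 2.82
position: [0.5569, -0.127, 0.0258]
tool_rot: [0.998, 0.07, 0.001, 0.001]
ft_force: [-0.6, -0.8, 3.6]
grip_width: 0.0499
```

Request:
drive_tool(series=[[0,0,-0.035,0,0,0,0.4],[0,0,-0.04,0,0,0,0.4],[0,0,-0.04,0,0,0,0.4]])

```text
time: 3.2
position: [0.556, -0.1263, 0.1411]
tool_rot: [0.998, 0.07, 0.0, 0.0]
ft_force: [0.2, 0.2, -0.7]
grip_width: 0.0496
```

```bash
python3 go.py .64 .051 .140 1.8
```

```text
t 3.20 pos [ 0.556  -0.1263  0.1411] F [ 0.2  0.2 -0.7] w 0.0496 th 8.04
shift now-axes mm [ 108.  -163.8    1.1] | target-axes mm [  89.5 -174.6    1.1] turn deg [ 0.01 -0.02  6.24]
```

Request:
drive_tool(series=[[0,0,0,0,0,6.2,0.4],[0.014,-0.036,0,0,0,0,0.4],[0.02,-0.047,0,0,0,0,0.4],[0.02,-0.047,0,0,0,0,0.4],[0.018,-0.046,0,0,0,0,0.4]])

```text
time: 3.82
position: [0.623, 0.0534, 0.1402]
tool_rot: [1.0, 0.016, 0.001, 0.0]
ft_force: [0.3, -0.6, -0.2]
grip_width: 0.05
```

Request:
drive_tool(series=[[0,0,0.02,0,0,0,0.4],[0,0,0.02,0,0,0,0.4],[0,0,0,0,0,0,0.4]])

```text
time: 4.2
position: [0.621, 0.0523, 0.0985]
tool_rot: [1.0, 0.016, -0.002, -0.0]
ft_force: [0.5, -0.4, -0.7]
grip_width: 0.0496
```

```bash
python3 go.py .623 .0535 .037 1.8
python3 - <<'E'
from h import *
from meas import rect
o=robot.get_obs()
a,da=robot.camera("top");b,db=robot.camera("scene")
z=o['position'][2]+.020
for n,p,d in(("top",a,da),("scene",b,db)):
    m=robot.camera_model(n);C=cloud(m,d);h=cv2.cvtColor(p,cv2.COLOR_BGR2HSV)
    k=(cv2.inRange(h,(45,90,40),(85,255,255))>0)&(abs(C[...,0]-.62)<.06)&(abs(C[...,1]-.055)<.06)&(C[...,2]>.05)
    Q=C[k]; print(n,k.sum(),Q.min(0).round(3) if k.any() else'',Q.max(0).round(3) if k.any() else '',"expect top z",round(z,3))
    x=np.array([o['position']]) ; c=x@m['R'].T+m['t']; print("tcp px",(c[0,0]/c[0,2]*m['fx']+m['cx']).round(1),(c[0,1]/c[0,2]*m['fy']+m['cy']).round(1))
f=lambda p,y,x:cv2.resize(p[y:y+75,x:x+100],(400,300),interpolation=cv2.INTER_CUBIC)
cv2.imwrite('pics/c3.png',np.hstack([f(a,140,250),f(b,190,280)]))
E
```

```text
t 4.20 pos [0.621  0.0523 0.0985] F [ 0.5 -0.4 -0.7] w 0.0496 th 1.87
shift now-axes mm [ 2.3 -1.1 61.5] | target-axes mm [ 2.1 -1.2 61.5] turn deg [-0.03  0.2   0.07]
top 0   expect top z 0.118
tcp px 297.8 171.7
scene 20 [0.628 0.025 0.085] [0.654 0.052 0.391] expect top z 0.118
tcp px 329.0 218.7
```

View pics/c3.png

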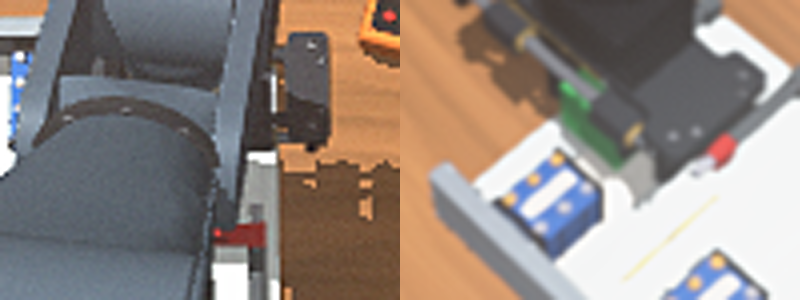

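Scene crop: the held green block hangs just robot-side of the lane module, about in line. I'll lower it, watching the force.

Request:
drive_tool(series=[[0.001,0,0.025,0,0,0,0.4],[0,0,0.025,0,0,0,0.4],[0,0,0.008,0,0,0,0.4],[0,0,0,0,0,0,0.4]])

```text
time: 4.8
position: [0.6237, 0.0516, 0.0419]
tool_rot: [1.0, 0.016, 0.0, -0.0]
ft_force: [-0.3, -0.0, -0.3]
grip_width: 0.0495
```

Request:
drive_tool(series=[[0,0,0.002,0,0,0,0.4],[0,0,0.001,0,0,0,0.4]])

```text
time: 5.05
position: [0.6241, 0.0517, 0.0394]
tool_rot: [1.0, 0.016, 0.001, 0.0]
ft_force: [-0.4, 0.7, -0.1]
grip_width: 0.0496
```

```bash
python3 go.py .623 .0535 .037 1.8;python3 go.py .623 .0535 .037 1.8
```

```text
t 5.05 pos [0.6241 0.0517 0.0394] F [-0.4  0.7 -0.1] w 0.0496 th 1.83
shift now-axes mm [-1.  -1.8  2.4] | target-axes mm [-1.  -1.8  2.4] turn deg [ 0.01 -0.09  0.03]
t 5.05 pos [0.6241 0.0517 0.0394] F [-0.4  0.7 -0.1] w 0.0496 th 1.83
shift now-axes mm [-1.  -1.8  2.4] | target-axes mm [-1.  -1.8  2.4] turn deg [ 0.01 -0.09  0.03]
```

Request:
drive_tool(series=[[0,0,0.001,0,0,0,0.4],[0,0,0.001,0,0,0,0.4],[0,0,0,0,0,0,0.4]])

```text
time: 5.42
position: [0.6234, 0.0518, 0.0365]
tool_rot: [1.0, 0.016, -0.0, -0.0]
ft_force: [-0.1, -0.7, -0.8]
grip_width: 0.0499
```

Request:
drive_tool(series=[[0,0,0.001,0,0,0,0.4],[0,0,0,0,0,0,0.4]])

```text
time: 5.68
position: [0.6234, 0.0518, 0.0354]
tool_rot: [1.0, 0.016, -0.0, -0.0]
ft_force: [0.1, -0.5, 0.6]
grip_width: 0.0498
```

Request:
drive_tool(series=[[0,0,0,0,0,0,0.7],[0,0,0,0,0,0,0.7],[0,0,-0.03,0,0,0,0.7],[0,0,-0.06,0,0,0,0.75],[-0.02,0.045,-0.02,0,0,0,0.8]])

```text
time: 6.3
position: [0.6085, 0.0075, 0.1496]
tool_rot: [1.0, 0.018, 0.005, 0.001]
ft_force: [0.9, -0.6, -0.1]
grip_width: 0.0673
```

Request:
drive_tool(series=[[-0.04,0.045,0,0,0,0,0.8],[-0.04,0.045,0,0,0,0,0.8],[-0.04,0.045,0,0,0,0,0.8],[-0.02,0,0,0,0,1.3,0.8]])

```text
time: 6.8
position: [0.4679, -0.1361, 0.1459]
tool_rot: [1.0, 0.002, 0.0, 0.0]
ft_force: [0.1, 1.6, 0.3]
grip_width: 0.07
```

```bash
cat > look.py <<'E'
from h import *
import sys
from meas import rect
def look(ns=("top","scene")):
  for n in ns:
    p,d=robot.camera(n);m=robot.camera_model(n);C=cloud(m,d);v,u=np.indices(d.shape)
    cv2.imwrite(f'pics/{n}_l.png',p)
    h=cv2.cvtColor(p,cv2.COLOR_BGR2HSV)
    g=cv2.inRange(h,(40,80,40),(88,255,255)); g=cv2.morphologyEx(g,cv2.MORPH_CLOSE,np.ones((3,3)))
    k=(g>0)&(abs(C[...,0]-.60)<.05)&(abs(C[...,1]-.053)<.05)&(C[...,2]>.052)&(C[...,2]<.066)
    R=ray(m,np.c_[u[k],v[k]],.057)
    if k.sum()>5: print(n,"placed",k.sum(),rect(R),R.min(0)[:2].round(4),R.max(0)[:2].round(4))
    for c in((.585,-.262),(.558,-.125),(.460,-.126),(.447,-.260)):
        k=(np.hypot(C[...,0]-c[0],C[...,1]-c[1])<.04)&(C[...,2]>.040)&(C[...,2]<.05)
        if k.sum()>20: R=ray(m,np.c_[u[k],v[k]],.045); print(n,"bench",k.sum(),rect(R))
if __name__=="__main__": look()
E
python3 go.py .4598 -.126 .024 .5; python3 look.py
python3 - <<'E'
import cv2,numpy as np
f=lambda n,y,x:cv2.resize(cv2.imread(f'pics/{n}_l.png')[y:y+75,x:x+100],(400,300),interpolation=cv2.INTER_CUBIC)
cv2.imwrite('pics/c4.png',np.hstack([f('top',140,250),f('scene',190,280)]))
E
```

```text
t 6.80 pos [ 0.4679 -0.1361  0.1459] F [0.1 1.6 0.3] w 0.0700 th 0.23
shift now-axes mm [ -8.1 -10.3 121.9] | target-axes mm [ -8.  -10.2 121.9] turn deg [ 0.05 -0.03 -0.27]
top placed 57 (array([626.7,  49.2]), 45.1, 18.5, -88.7) [0.617  0.0265] [0.6365 0.0719]
top bench 106 (array([ 584.2, -264.5]), 51.0, 20.0, -72.5)
top bench 64 (array([ 446.3, -268.3]), 38.1, 20.1, 64.4)
scene placed 62 (array([625.4,  56.6]), 50.8, 17.3, 88.9) [0.6167 0.0311] [0.6345 0.0819]
scene bench 97 (array([ 582.6, -258.2]), 50.3, 22.5, -71.7)
scene bench 104 (array([ 459.8, -123.3]), 52.6, 23.5, 84.6)
scene bench 85 (array([ 447.8, -256.8]), 54.5, 20.6, 65.5)
```

View pics/c4.png

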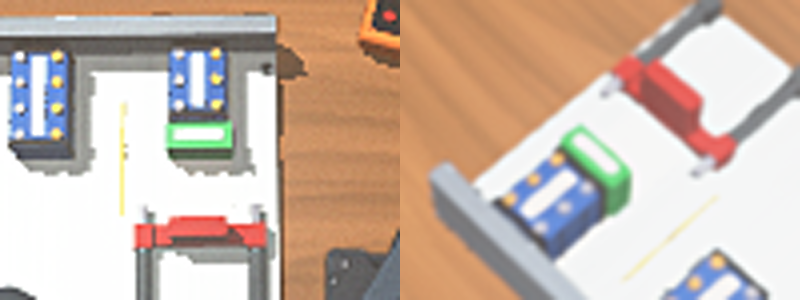

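Top crop: the first spacer (200,135) stands square against the lane module, centred on it. Next is the lower-left spacer.

Request:
drive_tool(series=[[-0.009,-0.01,0.03,0,0,0,0.8],[0,0,0.04,0,0,0,0.8],[0,0,0.035,0,0,0,0.8],[0,0,0.0175,0,0,0,0.8],[0,0,0,0,0,0,0.4]])

```text
time: 7.52
position: [0.4606, -0.1226, 0.0218]
tool_rot: [1.0, 0.005, -0.001, -0.0]
ft_force: [0.4, 0.2, -0.3]
grip_width: 0.0656
```

Request:
drive_tool(series=[[0,0,0,0,0,0,0.4],[0,0,0,0,0,0,0.4],[0,0,0,0,0,0,0.4]])

```text
time: 7.9
position: [0.4608, -0.1235, 0.0238]
tool_rot: [1.0, 0.005, 0.001, 0.0]
ft_force: [0.9, 0.5, 1.1]
grip_width: 0.05
```

Request:
drive_tool(series=[[0,0,-0.035,0,0,0,0.4],[0,0,-0.045,0,0,0,0.4],[0,0,-0.045,0,0,0,0.4],[0,0,0,0,0,-1.6,0.4]])

```text
time: 8.4
position: [0.4624, -0.1244, 0.1515]
tool_rot: [1.0, 0.019, 0.004, 0.002]
ft_force: [0.7, 0.1, -1.0]
grip_width: 0.0498
```

```bash
python3 go.py .601 .0515 .145 1.8
```

```text
t 8.40 pos [ 0.4624 -0.1244  0.1515] F [ 0.7  0.1 -1. ] w 0.0498 th 2.20
shift now-axes mm [ 145.2 -170.5    6.8] | target-axes mm [ 144.1 -171.5    6.5] turn deg [ 0.25 -0.43  0.4 ]
```

Request:
drive_tool(series=[[0.036,-0.043,0,0,0,0,0.4],[0.036,-0.043,0,0,0,0,0.4],[0.036,-0.043,0,0,0,0,0.4],[0.036,-0.0425,0.02,0,0,0,0.4],[0,0,0.02,0,0,0,0.4]])

```text
time: 9.02
position: [0.5996, 0.0568, 0.1065]
tool_rot: [1.0, 0.021, 0.001, -0.0]
ft_force: [-0.0, -0.5, -0.5]
grip_width: 0.05
```

Request:
drive_tool(series=[[0,0,0.01,0,0,0,0.4],[0,0,0,0,0,0,0.4]])

```text
time: 9.28
position: [0.5961, 0.053, 0.0965]
tool_rot: [1.0, 0.018, -0.002, -0.0]
ft_force: [0.3, 0.2, -0.4]
grip_width: 0.0497
```

```bash
python3 go.py .601 .0515 .0355 1.8
python3 - <<'E'
from h import *
p,d=robot.camera("scene"); cv2.imwrite('pics/c5.png',cv2.resize(p[190:265,280:380],(600,450),interpolation=cv2.INTER_CUBIC))
from go import delta
delta(.601,.0515,.0355,1.8)
E
```

```text
t 9.28 pos [0.5961 0.053  0.0965] F [ 0.3  0.2 -0.4] w 0.0497 th 2.10
shift now-axes mm [ 5.1  1.8 61. ] | target-axes mm [ 4.9  1.7 61. ] turn deg [-0.03  0.22  0.3 ]
t 9.32 pos [0.5969 0.0528 0.0975] F [ 0.8 -0.2 -0.5] w 0.0498 th 2.08
shift now-axes mm [ 4.1  1.4 62. ] | target-axes mm [ 4.   1.4 62. ] turn deg [-0.01  0.09  0.28]
```

View pics/c5.png

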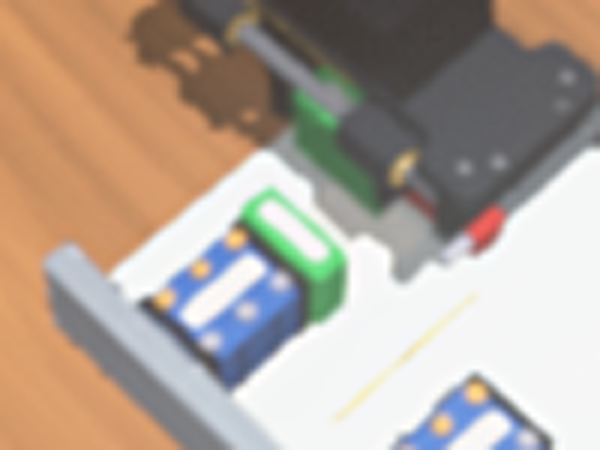

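Scene crop: the second block hangs clear on the robot's side of the first. I'll lower it, then close the gap to the first.

Request:
drive_tool(series=[[0.002,0.001,0.025,0,0,0,0.4],[0,0,0.025,0,0,0,0.4],[0,0,0.008,0,0,0,0.4],[0,0,0.002,0,0,0,0.4],[0,0,0,0,0,0,0.4]])

```text
time: 9.95
position: [0.6004, 0.0522, 0.039]
tool_rot: [1.0, 0.018, 0.001, 0.0]
ft_force: [0.2, -0.0, -1.2]
grip_width: 0.0498
```

Request:
drive_tool(series=[[0.001,0,0.001,0,0,0,0.4],[0.001,0,0,0,0,0,0.4],[0,0,0,0,0,0,0.4]])

```text
time: 10.32
position: [0.6021, 0.0526, 0.0373]
tool_rot: [1.0, 0.019, 0.0, 0.0]
ft_force: [0.2, -0.5, -0.1]
grip_width: 0.05
```

```bash
python3 go.py .601 .0515 .0355 1.8; python3 look.py
```

```text
t 10.32 pos [0.6021 0.0526 0.0373] F [ 0.2 -0.5 -0.1] w 0.0500 th 2.14
shift now-axes mm [-1.1  1.1  1.8] | target-axes mm [-1.1  1.1  1.8] turn deg [ 0.   -0.04  0.34]
top bench 104 (array([ 584.3, -265. ]), 50.1, 20.0, -72.5)
top bench 113 (array([ 448.8, -263.1]), 49.7, 20.1, 64.4)
scene placed 75 (array([625.4,  55.7]), 51.6, 21.2, 88.4) [0.6143 0.0302] [0.636  0.0815]
scene bench 98 (array([ 582.6, -258.2]), 50.3, 22.5, -71.7)
scene bench 70 (array([ 447.7, -257.3]), 53.5, 20.8, 65.5)
```

Request:
drive_tool(series=[[0,0,0.001,0,0,0,0.4],[0,0,0.0005,0,0,0,0.4],[0,0,0,0,0,0,0.7],[0,0,0,0,0,0,0.7],[0,0,-0.03,0,0,0,0.7]])

```text
time: 11.05
position: [0.5996, 0.0527, 0.0636]
tool_rot: [1.0, 0.019, -0.003, -0.0]
ft_force: [0.1, 0.4, 0.7]
grip_width: 0.0603
```

Request:
drive_tool(series=[[0,0,-0.06,0,0,0,0.75],[-0.025,0.05,-0.02,0,0,0,0.8],[-0.025,0.055,0,0,0,0,0.8],[-0.025,0.055,0,0,0,0,0.8],[-0.025,0.055,0,0,0,0,0.8]])

```text
time: 11.68
position: [0.5091, -0.1676, 0.1458]
tool_rot: [1.0, 0.019, 0.0, 0.0]
ft_force: [0.4, -1.4, -0.5]
grip_width: 0.0696
```

Request:
drive_tool(series=[[-0.025,0.055,0,0,0,0,0.8],[-0.025,0.03,0,0,0,9,0.8],[0,0,0,0,0,9,0.8],[0,0,0,0,0,9,0.8],[0,0,0,0,0,0,0.8]])

```text
time: 12.3
position: [0.4628, -0.253, 0.1455]
tool_rot: [0.977, -0.215, -0.0, -0.0]
ft_force: [-0.3, 0.1, 0.3]
grip_width: 0.0697
```

```bash
python3 go.py .448 -.260 .024 -25; python3 look.py;python3 go.py .448 -.260 .024 -25
```

```text
t 12.30 pos [ 0.4628 -0.253   0.1455] F [-0.3  0.1  0.3] w 0.0697 th -24.79
shift now-axes mm [-10.5  12.6 121.5] | target-axes mm [-10.5  12.6 121.5] turn deg [-0.    0.01  0.21]
top placed 116 (array([614.5,  50.2]), 48.0, 42.9, -88.7) [0.5925 0.0257] [0.6365 0.074 ]
top bench 106 (array([ 584. , -265.1]), 50.1, 20.3, -71.8)
scene placed 144 (array([612.9,  56. ]), 51.1, 44.2, -86.9) [0.5899 0.0311] [0.6357 0.0815]
scene bench 100 (array([ 582.7, -258. ]), 50.7, 22.8, -71.7)
scene bench 86 (array([ 447.8, -256.8]), 54.5, 20.6, 65.5)
t 12.40 pos [ 0.463  -0.2527  0.1455] F [-0.4 -0.   0.3] w 0.0696 th -24.72
shift now-axes mm [-10.6  12.9 121.5] | target-axes mm [-10.5  12.9 121.5] turn deg [-0.    0.    0.28]
```

Request:
drive_tool(series=[[-0.0105,0.013,0.03,0,0,0,0.8],[0,0,0.04,0,0,0,0.8],[0,0,0.035,0,0,0,0.8],[0,0,0.0165,0,0,0,0.8],[0,0,0,0,0,0,0.4]])

```text
time: 13.02
position: [0.4477, -0.2597, 0.0233]
tool_rot: [0.977, -0.215, -0.001, -0.001]
ft_force: [0.3, 0.3, -0.5]
grip_width: 0.0655
```

Request:
drive_tool(series=[[0,0,0,0,0,0,0.4],[0,0,0,0,0,0,0.4],[0,0,0,0,0,0,0.4]])

```text
time: 13.4
position: [0.4488, -0.2609, 0.0252]
tool_rot: [0.977, -0.215, 0.001, 0.001]
ft_force: [0.3, 0.1, 4.1]
grip_width: 0.0498
```

Request:
drive_tool(series=[[0,0,-0.035,0,0,0,0.4],[0,0,-0.045,0,0,0,0.4],[0,0,-0.045,0,0,-9,0.4],[0,0,0,0,0,-9,0.4],[0,0,0,0,0,-8.7,0.4]])

```text
time: 14.02
position: [0.4482, -0.2603, 0.1504]
tool_rot: [1.0, 0.019, 0.001, 0.001]
ft_force: [-0.4, -0.2, -1.5]
grip_width: 0.05
```

```bash
python3 go.py .5785 .0515 .145 1.9
```

```text
t 14.03 pos [ 0.4482 -0.2603  0.1504] F [-0.4 -0.2 -1.5] w 0.0500 th 2.13
shift now-axes mm [ 141.8 -306.7    5.1] | target-axes mm [ 140.6 -307.3    5.4] turn deg [ 0.09 -0.09  0.23]
```

Request:
drive_tool(series=[[0.02,-0.044,0,0,0,0,0.4],[0.02,-0.044,0,0,0,0,0.4],[0.02,-0.044,0,0,0,0,0.4],[0.02,-0.044,0,0,0,0,0.4],[0.02,-0.044,0,0,0,0,0.4]])

```text
time: 14.65
position: [0.5412, -0.0356, 0.1494]
tool_rot: [1.0, 0.016, 0.0, 0.0]
ft_force: [0.8, -1.0, -0.3]
grip_width: 0.0498
```

Request:
drive_tool(series=[[0.02,-0.044,0,0,0,0,0.4],[0.0215,-0.0425,0,0,0,0,0.4],[0,0,0.02,0,0,0,0.4],[0,0,0.015,0,0,0,0.4],[0,0,0,0,0,0,0.4]])

```text
time: 15.28
position: [0.5781, 0.0504, 0.1127]
tool_rot: [1.0, 0.016, -0.002, -0.0]
ft_force: [0.3, 0.0, -0.4]
grip_width: 0.05
```

Run:
```python
from h import *
from go import delta
delta(.579,.052,.0365,1.9)
p,d=robot.camera("scene"); cv2.imwrite('pics/c6.png',cv2.resize(p[180:255,290:390],(600,450),interpolation=cv2.INTER_CUBIC))
delta(.579,.052,.0365,1.9)
```

```text
t 15.28 pos [0.5781 0.0504 0.1127] F [ 0.3  0.  -0.4] w 0.0500 th 1.80
shift now-axes mm [ 1.2 -1.6 76.2] | target-axes mm [ 1.  -1.6 76.2] turn deg [-0.03  0.21 -0.1 ]
t 15.32 pos [0.5789 0.0501 0.1135] F [ 0.1 -0.2 -1.2] w 0.0496 th 1.77
shift now-axes mm [ 0.3 -1.9 77. ] | target-axes mm [ 0.2 -1.9 77. ] turn deg [-0.01  0.11 -0.13]
```

View pics/c6.png

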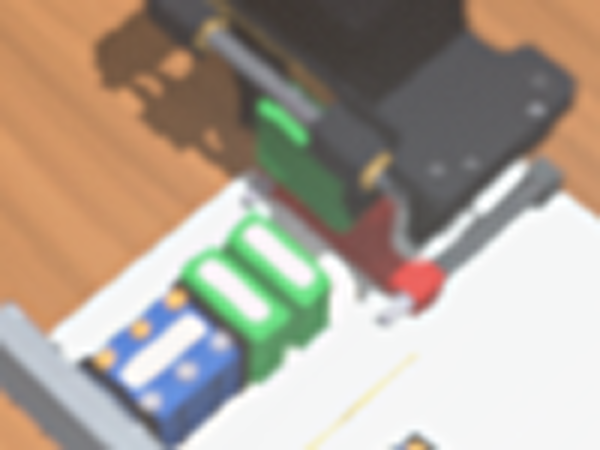

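Scene crop: the two placed spacers stand parallel at the module (gap about 2 mm). The third hangs between them and the red plate. I'll lower it in steps.

Request:
drive_tool(series=[[0,-0.0015,0.02,0,0,0,0.4],[0,0,0.02,0,0,0,0.4],[0,0,0,0,0,0,0.4]])

```text
time: 15.7
position: [0.5797, 0.0513, 0.0745]
tool_rot: [1.0, 0.015, 0.0, 0.0]
ft_force: [-0.3, -0.2, -1.3]
grip_width: 0.05
```

Request:
drive_tool(series=[[0,0,0.005,0,0,0,0.4],[0,0,0.005,0,0,0,0.4]])

```text
time: 15.95
position: [0.5797, 0.0513, 0.0674]
tool_rot: [1.0, 0.016, 0.0, 0.0]
ft_force: [-6.7, -0.9, 19.4]
grip_width: 0.0495
```

Request:
drive_tool(series=[[0,0,0.01,0,0,0,0.4],[0,0,0.01,0,0,0,0.4],[0,0,0.004,0,0,0,0.4],[0,0,0,0,0,0,0.4]])

```text
time: 16.45
position: [0.5816, 0.0514, 0.0439]
tool_rot: [1.0, 0.016, 0.003, 0.0]
ft_force: [-3.2, 0.6, 17.5]
grip_width: 0.0499
```

```bash
python3 go.py .579 .052 .0365 1.9; python3 look.py
```

```text
t 16.45 pos [0.5816 0.0514 0.0439] F [-3.2  0.6 17.5] w 0.0499 th 1.79
shift now-axes mm [-2.6 -0.7  7.4] | target-axes mm [-2.6 -0.7  7.4] turn deg [ 0.04 -0.3  -0.11]
top bench 106 (array([ 583.8, -264.7]), 51.1, 20.3, -71.8)
scene placed 175 (array([608.9,  54.9]), 54.5, 53.0, 5.3) [0.5827 0.0262] [0.636  0.0815]
scene bench 101 (array([ 582.2, -257.1]), 52.1, 23.5, -74.1)
```

Contact at 19 N came earlier than planned. I'm stopping to look.

Run:
```python
from h import *
p=cv2.imread('pics/scene_l.png'); cv2.imwrite('pics/c7.png',cv2.resize(p[180:255,290:390],(800,600),interpolation=cv2.INTER_CUBIC))
```

```text
(no output)
```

View pics/c7.png

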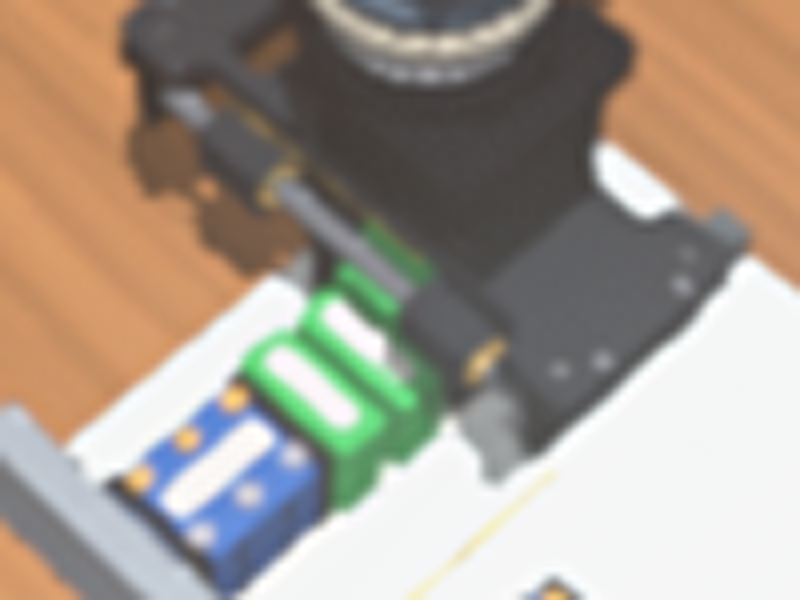

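```bash
python3 - <<'E'
from h import *
p,d=robot.camera("scene");m=robot.camera_model("scene");C=cloud(m,d);h=cv2.cvtColor(p,cv2.COLOR_BGR2HSV)
k=(cv2.inRange(h,(40,80,25),(88,255,255))>0)&(abs(C[...,0]-.6)<.06)&(abs(C[...,1]-.053)<.06)
for v,u in zip(*np.where(k)):
    if v<224: print(u,v,C[v,u].round(3),h[v,u,2],end=" | ")
E
python3 go.py .5765 .052 .07 1.9
```

```text
336 208 [0.576 0.03  0.076] 120 | 337 209 [0.577 0.035 0.077] 126 | 337 210 [0.578 0.036 0.075] 126 | 338 210 [0.576 0.038 0.075] 125 | 339 211 [0.577 0.043 0.076] 124 | 339 212 [0.578 0.044 0.074] 125 | 340 212 [0.577 0.046 0.076] 126 | 341 212 [0.574 0.047 0.074] 124 | 332 213 [0.587 0.028 0.06 ] 130 | 333 213 [0.588 0.031 0.065] 160 | 341 213 [0.577 0.05  0.075] 128 | 342 213 [0.576 0.053 0.077] 126 | 332 214 [0.59 0.03 0.06] 143 | 333 214 [0.588 0.032 0.06 ] 180 | 334 214 [0.587 0.035 0.064] 176 | 342 214 [0.579 0.055 0.079] 126 | 331 215 [0.591 0.028 0.054] 109 | 332 215 [0.59  0.03  0.055] 128 | 333 215 [0.59  0.034 0.06 ] 144 | 334 215 [0.588 0.036 0.062] 162 | 335 215 [0.587 0.038 0.062] 177 | 336 215 [0.586 0.041 0.064] 168 | 330 216 [0.592 0.024 0.046] 159 | 331 216 [0.594 0.031 0.057] 167 | 332 216 [0.593 0.033 0.058] 153 | 333 216 [0.59  0.035 0.057] 127 | 334 216 [0.59  0.038 0.062] 131 | 335 216 [0.59  0.042 0.065] 160 | 336 216 [0.588 0.043 0.065] 181 | 337 216 [0.586 0.045 0.064] 173 | 329 217 [0.582 0.011 0.014] 201 | 330 217 [0.599 0.032 0.059] 226 | 334 217 [0.591 
[... 853 characters left out ...]
34 0.057] 226 | 326 222 [0.617 0.037 0.059] 214 | 327 222 [0.615 0.038 0.058] 176 | 328 222 [0.61  0.037 0.051] 155 | 329 222 [0.609 0.04  0.054] 167 | 330 222 [0.609 0.044 0.059] 198 | 331 222 [0.607 0.045 0.057] 222 | 322 223 [0.626 0.031 0.057] 225 | 323 223 [0.625 0.034 0.059] 228 | 327 223 [0.616 0.039 0.055] 218 | 328 223 [0.615 0.042 0.059] 185 | 329 223 [0.609 0.039 0.048] 156 | 330 223 [0.608 0.043 0.052] 161 | 331 223 [0.61  0.048 0.059] 192 | 332 223 [0.607 0.049 0.057] 219 | 333 223 [0.604 0.05  0.056] 231 | t 16.60 pos [0.5816 0.0515 0.0439] F [-3.6 -0.1 18.2] w 0.0500 th 1.80
shift now-axes mm [ -5.   -0.7 -26.2] | target-axes mm [ -5.1  -0.7 -26.1] turn deg [ 0.04 -0.3  -0.1 ]
```

The third spacer seems pitched in the grip. I'll lift it clear and look.

Request:
drive_tool(series=[[0,0,-0.01,0,0,0,0.4],[0,0,-0.02,0,0,0,0.4],[0,0,-0.025,0,0,0,0.4],[0,0,-0.025,0,0,0,0.4],[0,0,0,0,0,0,0.4]])

```text
time: 17.23
position: [0.5813, 0.0517, 0.122]
tool_rot: [1.0, 0.016, 0.003, 0.0]
ft_force: [0.9, -1.0, -1.7]
grip_width: 0.0499
```

```bash
python3 look.py
python3 - <<'E'
from h import *
p=cv2.imread('pics/scene_l.png'); cv2.imwrite('pics/c8.png',cv2.resize(p[175:250,290:390],(800,600),interpolation=cv2.INTER_CUBIC))
E
python3 go.py .5765 .052 .07 1.9
```

```text
top bench 109 (array([ 584. , -264.6]), 51.0, 20.0, -71.9)
scene placed 70 (array([626.2,  56.3]), 50.2, 19.1, -86.7) [0.6167 0.0311] [0.6359 0.0815]
scene bench 99 (array([ 582.5, -258.1]), 50.0, 23.5, -74.1)
t 17.32 pos [0.5793 0.052  0.1197] F [-0.1  0.8 -1.8] w 0.0502 th 1.81
shift now-axes mm [-2.7 -0.1 49.7] | target-axes mm [-2.8 -0.1 49.7] turn deg [-0.    0.02 -0.09]
```

View pics/c8.png

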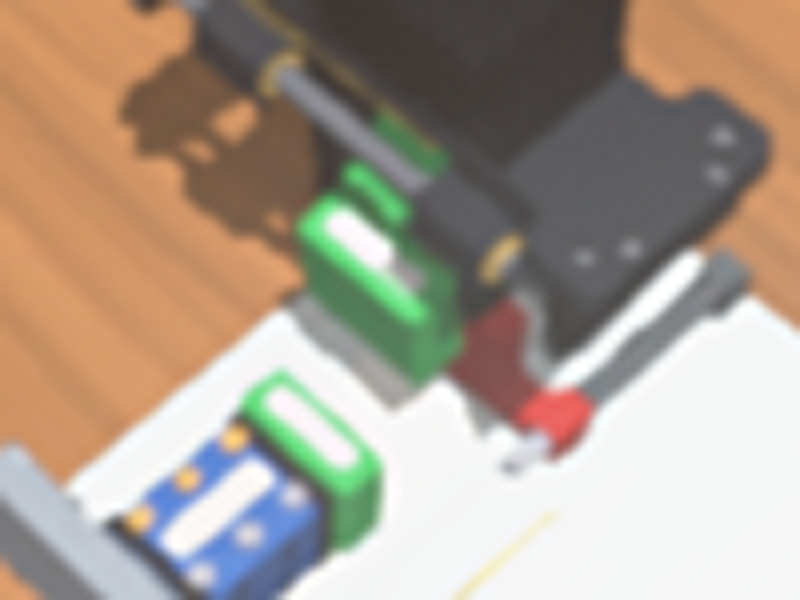

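Scene crop: the pads carry two blocks. The second spacer is in front, with its label at (360,235), and the third is behind it and higher (375,190). I need their heights before setting both down in open space.

```bash
python3 - <<'E'
from h import *
p,d=robot.camera("scene");m=robot.camera_model("scene");C=cloud(m,d)
for cx,cy in((312,225),(345,225),(360,240),(380,260),(410,305),(340,210),(355,180),(375,190),(395,205),(385,125),(420,145),(435,160),(330,270),(350,300),(400,350),(450,330),(435,370)):
    u,v=int(290+cx/8),int(175+cy/8); print((cx,cy),C[v,u].round(3),p[v,u])
E
python3 go.py .5765 .052 .07 1.9
```

```text
(312, 225) [0.604 0.034 0.131] [138 232 108]
(345, 225) [0.598 0.042 0.134] [252 248 254]
(360, 240) [0.598 0.049 0.133] [250 247 251]
(380, 260) [0.599 0.056 0.133] [244 242 246]
(410, 305) [0.601 0.073 0.128] [139 230 113]
(340, 210) [0.596 0.035 0.133] [195 238 184]
(355, 180) [0.585 0.031 0.135] [ 99 163  87]
(375, 190) [0.586 0.039 0.141] [117 202  97]
(395, 205) [0.584 0.048 0.14 ] [114 193  94]
(385, 125) [0.573 0.032 0.155] [ 76 118  79]
(420, 145) [0.573 0.046 0.155] [ 81 124  88]
(435, 160) [0.573 0.053 0.156] [ 83 124  79]
(330, 270) [0.606 0.043 0.12 ] [ 86 128  81]
(350, 300) [0.603 0.048 0.105] [ 86 124  82]
(400, 350) [0.603 0.073 0.107] [ 90 127  83]
(450, 330) [0.589 0.079 0.108] [ 88 119  85]
(435, 370) [0.596 0.08  0.094] [118 147 114]
t 17.38 pos [0.5788 0.0521 0.1192] F [ 0.4 -0.1 -1.2] w 0.0496 th 1.81
shift now-axes mm [-2.2 -0.  49.2] | target-axes mm [-2.3 -0.  49.2] turn deg [-0.01  0.11 -0.09]
```

The third block is pitched about 50° forward in the grip and the second about 15°. Pitching the tool about +32° puts each within its self-righting tilt, so I'll set both down on the cleared bench patch where the left spacers stood.

Request:
drive_tool(series=[[0,0,-0.02,0,0,0,0.4],[-0.01,0.02,0,0,0,0,0.4],[-0.015,0.035,0,0,0,0,0.4],[-0.015,0.04,0,0,0,0,0.4],[-0.015,0.04,0,0,0,0,0.4]])

```text
time: 18.0
position: [0.5277, -0.0853, 0.1387]
tool_rot: [1.0, 0.016, -0.001, -0.0]
ft_force: [-0.2, 0.0, -1.3]
grip_width: 0.0498
```

Request:
drive_tool(series=[[-0.015,0.035,0,0,0,0,0.4],[-0.005,0.01,0,0,8,0,0.4],[0,0,0,0,8,0,0.4],[0,0,0,0,8,0,0.4],[0,0,0,0,8,0,0.4]])

```text
time: 18.62
position: [0.5129, -0.1201, 0.1383]
tool_rot: [0.976, 0.021, 0.217, -0.021]
ft_force: [-0.0, 1.0, -1.2]
grip_width: 0.0497
```

```bash
cat > cl.py <<'E'
from h import *
o=robot.get_obs();P=o['position'];print(P.round(4),o['tool_rot'].round(3),o['ft_force'].round(1),o['grip_width'])
for n in("scene","top"):
    p,d=robot.camera(n);m=robot.camera_model(n);C=cloud(m,d);h=cv2.cvtColor(p,cv2.COLOR_BGR2HSV);cv2.imwrite(f'pics/{n}_c.png',p)
    k=(h[...,0]>40)&(h[...,0]<88)&(h[...,1]>60)&(np.linalg.norm(C-P,axis=-1)<.07)
    k2=(h[...,1]<25)&(h[...,2]>225)&(np.linalg.norm(C-P,axis=-1)<.07)
    print(n,k.sum(),k2.sum())
    for a in np.arange(P[0]-.06,P[0]+.06,.004):
        q=C[(k|k2)&(abs(C[...,0]-a-.002)<.002)]
        if len(q): print("x %.3f n %d z %.3f..%.3f y %.3f..%.3f"%(a+.002,len(q),q[:,2].min(),q[:,2].max(),q[:,1].min(),q[:,1].max()))
E
python3 cl.py
```

```text
[ 0.5129 -0.1201  0.1383] [ 0.976  0.021  0.217 -0.021] [-0.   1.  -1.2] 0.04966908644186256
scene 384 39
x 0.475 n 4 z 0.173..0.175 y -0.141..-0.133
x 0.479 n 11 z 0.168..0.175 y -0.143..-0.110
x 0.483 n 20 z 0.168..0.174 y -0.143..-0.107
x 0.487 n 22 z 0.166..0.173 y -0.144..-0.106
x 0.491 n 20 z 0.166..0.170 y -0.145..-0.109
x 0.495 n 24 z 0.163..0.172 y -0.145..-0.103
x 0.499 n 26 z 0.159..0.184 y -0.145..-0.095
x 0.503 n 29 z 0.157..0.173 y -0.144..-0.094
x 0.507 n 32 z 0.118..0.172 y -0.144..-0.091
x 0.511 n 47 z 0.113..0.168 y -0.144..-0.090
x 0.515 n 27 z 0.111..0.162 y -0.147..-0.090
x 0.519 n 15 z 0.110..0.152 y -0.146..-0.085
x 0.523 n 27 z 0.110..0.155 y -0.150..-0.091
x 0.527 n 32 z 0.115..0.156 y -0.138..-0.091
x 0.531 n 33 z 0.126..0.152 y -0.140..-0.090
x 0.535 n 32 z 0.130..0.153 y -0.142..-0.089
x 0.539 n 22 z 0.142..0.147 y -0.139..-0.093
top 102 25
x 0.507 n 9 z 0.155..0.161 y -0.143..-0.102
x 0.511 n 12 z 0.154..0.158 y -0.146..-0.116
x 0.519 n 1 z 0.150..0.150 y -0.105..-0.105
x 0.523 n 19 z 0.143..0.153 y -0.142..-0.103
x 0.527 n 19 z 0.145..0.155 y -0.144..-0.100
x 0.531 n 19 z 0.137..0.151 y -0.144..-0.095
x 0.535 n 29 z 0.136..0.149 y -0.144..-0.095
x 0.539 n 19 z 0.138..0.147 y -0.142..-0.098
```

The tool pitched but the blocks' tilt looks barely changed, so I need a look.

Run:
```python
from h import *
def f(n,c):
    p=cv2.imread(f'pics/{n}_c.png');m=robot.camera_model(n);X=m['R']@np.array([.505,-.12,.14])+m['t'];u=int(X[0]/X[2]*m['fx']+m['cx']);v=int(X[1]/X[2]*m['fy']+m['cy']);print(n,u,v)
    return cv2.resize(p[v-32:v+32,u-25:u+25],(400,512),interpolation=cv2.INTER_CUBIC)
cv2.imwrite('pics/c9.png',np.hstack([f('scene',0),f('top',0)]))
```

```text
scene 317 145
top 357 210
```

View pics/c9.png

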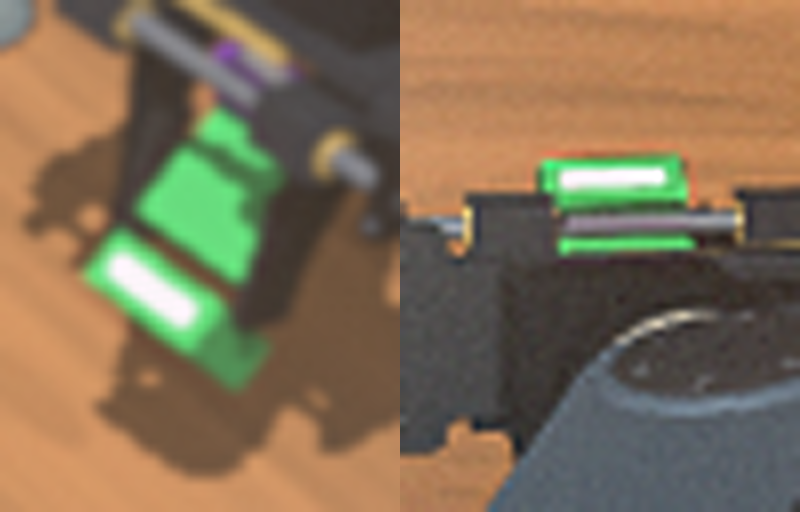

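Scene view: the block behind (label not visible) shows its plain front face, so it leans backward, about 65° now. The front block (label at (155,290)) leans a little forward. I'll lower the front one onto the bench so it rights itself, release both, then re-grip the one lying down with a tilted tool.

Request:
drive_tool(series=[[-0.0126,0,0.0272,0,0,0,0.4],[-0.0126,0,0.0272,0,0,0,0.4],[-0.0126,0,0.0272,0,0,0,0.4],[-0.004,0,0.009,0,0,0,0.4],[0,0,0,0,0,0,0.4]])

```text
time: 19.35
position: [0.5155, -0.1171, 0.0411]
tool_rot: [0.976, 0.022, 0.217, -0.021]
ft_force: [0.6, 0.1, -0.6]
grip_width: 0.0495
```

Request:
drive_tool(series=[[-0.002,0,0.0045,0,0,0,0.4],[-0.001,0,0.002,0,0,0,0.4],[0,0,0,0,0,0,0.4]], squeeze=6)

```text
time: 19.73
position: [0.5157, -0.1173, 0.0356]
tool_rot: [0.975, 0.022, 0.218, -0.02]
ft_force: [0.6, 0.1, -0.4]
grip_width: 0.0498
```

```bash
python3 cl.py
```

```text
[ 0.5157 -0.1173  0.0356] [ 0.975  0.022  0.218 -0.02 ] [ 0.6  0.1 -0.4] 0.04982492226889927
scene 459 0
x 0.478 n 2 z 0.070..0.071 y -0.136..-0.132
x 0.482 n 6 z 0.069..0.072 y -0.140..-0.123
x 0.486 n 14 z 0.065..0.072 y -0.140..-0.107
x 0.490 n 20 z -0.002..0.071 y -0.147..-0.104
x 0.494 n 23 z 0.001..0.069 y -0.150..-0.103
x 0.498 n 23 z 0.058..0.070 y -0.143..-0.101
x 0.502 n 25 z 0.056..0.086 y -0.142..-0.090
x 0.506 n 25 z -0.004..0.065 y -0.142..-0.097
x 0.510 n 24 z 0.036..0.069 y -0.141..-0.088
x 0.514 n 33 z -0.001..0.061 y -0.152..-0.089
x 0.518 n 17 z 0.019..0.059 y -0.143..-0.092
x 0.522 n 22 z 0.009..0.055 y -0.138..-0.088
x 0.526 n 18 z 0.013..0.024 y -0.132..-0.088
x 0.530 n 25 z 0.010..0.024 y -0.139..-0.087
x 0.534 n 20 z 0.000..0.021 y -0.151..-0.087
x 0.538 n 21 z -0.000..0.024 y -0.150..-0.088
x 0.542 n 22 z 0.012..0.023 y -0.136..-0.086
x 0.546 n 24 z 0.011..0.025 y -0.136..-0.086
x 0.550 n 19 z 0.015..0.024 y -0.136..-0.088
x 0.554 n 22 z 0.002..0.023 y -0.148..-0.086
x 0.558 n 20 z 0.009..0.023 y -0.132..-0.085
x 0.562 n 27 z 0.010..0.023 y -0.136..-0.086
x 0.566 n 7 z 0.015..0.021 y -0.132..-0.090
top 0 0
```

The front block has dropped off and lies flat (x 0.523–0.567, top 21 mm). The third is now held alone, leaning back about 68°. I'll squeeze harder, lift, and pitch the tool the other way.

Request:
drive_tool(series=[[0,0,0,0,0,0,0.4],[0.0126,0,-0.0272,0,0,0,0.4],[0.0126,0,-0.0272,0,0,0,0.4],[0.0126,0,-0.0272,0,0,0,0.4],[-0.03,0,-0.014,0,-8,0,0.4]], squeeze=30)

```text
time: 20.45
position: [0.496, -0.118, 0.1231]
tool_rot: [0.983, 0.025, 0.178, -0.024]
ft_force: [-0.4, 1.0, -1.1]
grip_width: 0.0495
```

Request:
drive_tool(series=[[0,0,0,0,-8.5,0,0.4],[0,0,0,0,-8.5,0,0.4],[0,0,0,0,-8.5,0,0.4],[0,0,0,0,-8.5,0,0.4],[0,0,0,0,-8.5,0,0.4]])

```text
time: 21.08
position: [0.4978, -0.1137, 0.1215]
tool_rot: [0.985, 0.037, -0.165, -0.02]
ft_force: [0.6, 0.3, -0.9]
grip_width: 0.05
```

Request:
drive_tool(series=[[0,0,0,0,-8.5,0,0.4],[0,0,0,0,-8.5,0,0.4],[0,0,0,0,0,0,0.4]])

```text
time: 21.45
position: [0.4984, -0.1131, 0.1186]
tool_rot: [0.951, 0.04, -0.308, -0.015]
ft_force: [0.4, -0.8, -0.7]
grip_width: 0.0497
```

```bash
python3 cl.py
```

```text
[ 0.4984 -0.1131  0.1186] [ 0.951  0.04  -0.308 -0.015] [ 0.4 -0.8 -0.7] 0.04971086814105555
scene 0 0
top 0 0
```

Request:
drive_tool(series=[[0,0,0,0,-5,0,0.4],[-0.0325,0,0.028,0,0,0,0.4],[0.02,0,0.023,0,0,0,0.4],[0.02,0,0.023,0,0,0,0.4],[0,0,0,0,0,0,0.4]])

```text
time: 22.18
position: [0.453, -0.1128, 0.06]
tool_rot: [0.936, 0.04, -0.35, -0.014]
ft_force: [0.3, -0.3, 0.5]
grip_width: 0.0501
```

```bash
python3 cl.py
python3 - <<'E'
from rig import robot
from scipy.spatial.transform import Rotation as R
o=robot.get_obs();M=R.from_quat(o['tool_rot']);print(M.as_matrix().round(3),o['q'].round(2), (M.inv().apply([0,0,-.03])*1000).round(1))
E
```

```text
[ 0.453  -0.1128  0.06  ] [ 0.936  0.04  -0.35  -0.014] [ 0.3 -0.3  0.5] 0.0500785773734361
scene 18 0
x 0.451 n 4 z 0.107..0.110 y -0.133..-0.116
x 0.455 n 8 z 0.107..0.111 y -0.137..-0.115
x 0.459 n 3 z 0.109..0.115 y -0.133..-0.114
x 0.467 n 2 z 0.108..0.109 y -0.123..-0.115
x 0.471 n 1 z 0.110..0.110 y -0.116..-0.116
top 96 29
x 0.451 n 6 z 0.082..0.088 y -0.111..-0.091
x 0.455 n 47 z 0.071..0.113 y -0.141..-0.091
x 0.459 n 20 z 0.083..0.116 y -0.140..-0.091
x 0.463 n 28 z 0.084..0.115 y -0.140..-0.091
x 0.467 n 13 z 0.089..0.115 y -0.129..-0.090
x 0.471 n 11 z 0.105..0.114 y -0.114..-0.092
[[ 0.755  0.065 -0.653]
 [ 0.084 -0.996 -0.003]
 [-0.651 -0.053 -0.758]] [-0.34  0.88  1.46 -0.22  1.48  1.25] [19.5  1.6 22.7]
```

Depth shows the block upright (top flat at z≈0.112, x 0.452–0.473) but high in the fingers. I'll lower until the fingertips almost touch the bench, then release.

Request:
drive_tool(series=[[0.0195,0.0016,0.0227,0,0,0,0.4],[0.0065,0.0005,0.0075,0,0,0,0.4],[0.003,0,0.0035,0,0,0,0.4],[0,0,0,0,0,0,0.4]])

```text
time: 22.78
position: [0.4552, -0.1129, 0.0159]
tool_rot: [0.936, 0.04, -0.348, -0.013]
ft_force: [-0.6, -0.9, -0.3]
grip_width: 0.0498
```

Request:
drive_tool(series=[[0.0013,0,0.0015,0,0,0,0.4],[0.0013,0,0.0015,0,0,0,0.4],[0,0,0,0,0,0,0.4]])

```text
time: 23.15
position: [0.455, -0.1126, 0.0114]
tool_rot: [0.936, 0.04, -0.348, -0.013]
ft_force: [0.5, 0.6, -0.0]
grip_width: 0.0497
```

```bash
python3 cl.py
```

```text
[ 0.455  -0.1126  0.0114] [ 0.936  0.04  -0.348 -0.013] [ 0.5  0.6 -0. ] 0.04969501346995187
scene 33 0
x 0.413 n 4 z -0.003..0.001 y -0.168..-0.134
x 0.417 n 3 z -0.000..0.002 y -0.170..-0.156
x 0.453 n 6 z 0.059..0.063 y -0.133..-0.101
x 0.457 n 5 z 0.060..0.063 y -0.135..-0.114
x 0.461 n 4 z 0.060..0.063 y -0.136..-0.123
x 0.469 n 1 z 0.057..0.057 y -0.124..-0.124
x 0.473 n 4 z 0.059..0.062 y -0.128..-0.111
x 0.517 n 1 z 0.021..0.021 y -0.106..-0.106
top 109 27
x 0.453 n 15 z 0.019..0.052 y -0.126..-0.091
x 0.457 n 35 z 0.029..0.065 y -0.140..-0.091
x 0.461 n 17 z 0.032..0.066 y -0.145..-0.091
x 0.465 n 24 z 0.037..0.068 y -0.139..-0.090
x 0.469 n 26 z 0.042..0.066 y -0.139..-0.090
x 0.473 n 19 z 0.056..0.064 y -0.139..-0.092
```

Request:
drive_tool(series=[[0.0013,0,0.0015,0,0,0,0.4],[0.0013,0,0.0015,0,0,0,0.4],[0,0,0,0,0,0,0.4]])

```text
time: 23.62
position: [0.455, -0.1125, 0.008]
tool_rot: [0.936, 0.04, -0.349, -0.013]
ft_force: [0.5, 1.5, 2.7]
grip_width: 0.0497
```

Request:
drive_tool(series=[[0,0,0,0,0,0,0.85],[0,0,0,0,0,0,0.85],[0,0,0,0,0,0,0.85],[0,0,0,0,0,0,0.85]])

```text
time: 24.12
position: [0.4539, -0.1101, 0.0085]
tool_rot: [0.936, 0.039, -0.35, -0.016]
ft_force: [0.2, 4.6, 6.9]
grip_width: 0.0729
```

```bash
python3 cl.py
```

```text
[ 0.4539 -0.1101  0.0085] [ 0.936  0.039 -0.35  -0.016] [0.2 4.6 6.9] 0.07287414444946924
scene 13 0
x 0.464 n 1 z 0.045..0.045 y -0.132..-0.132
x 0.508 n 1 z 0.001..0.001 y -0.111..-0.111
top 101 29
x 0.452 n 10 z 0.016..0.050 y -0.110..-0.090
x 0.456 n 40 z 0.009..0.049 y -0.138..-0.089
x 0.460 n 10 z 0.003..0.048 y -0.137..-0.089
x 0.464 n 23 z 0.009..0.048 y -0.137..-0.089
x 0.468 n 28 z 0.013..0.050 y -0.137..-0.089
x 0.472 n 19 z 0.040..0.052 y -0.138..-0.090
```

The third block now stands upright on the bench (top z≈0.048, x 0.452–0.474). I'll lift clear, then flip the lying one.

Request:
drive_tool(series=[[-0.0065,-0.0005,-0.0075,0,0,0,0.85],[-0.0195,-0.0016,-0.0227,0,0,0,0.85],[-0.026,-0.002,-0.03,0,0,0,0.85],[-0.026,-0.002,-0.03,0,0,0,0.85],[0,0,0,0,0,0,0.85]])

```text
time: 24.85
position: [0.4566, -0.1137, 0.1292]
tool_rot: [0.938, 0.04, -0.345, -0.012]
ft_force: [1.0, -0.3, 0.2]
grip_width: 0.0743
```

```bash
cat > lie.py <<'E'
from h import *
from meas import rect
from go import *
o=robot.get_obs()
for n in("scene","top"):
    p,d=robot.camera(n);m=robot.camera_model(n);C=cloud(m,d);h=cv2.cvtColor(p,cv2.COLOR_BGR2HSV);cv2.imwrite(f'pics/{n}_c.png',p)
    v,u=np.indices(d.shape)
    g=((h[...,0]>40)&(h[...,0]<88)&(h[...,1]>60))|((h[...,1]<30)&(h[...,2]>215))
    for nm,c,z0,z1,zz in(("lying",(.545,-.112),.014,.027,.02),("stand",(.463,-.113),.038,.053,.045),("C",(.584,-.262),.038,.053,.045),("lane1",(.626,.053),.052,.064,.057),("lane2",(.600,.053),.052,.064,.057)):
        k=g&(abs(C[...,0]-c[0])<(.011 if 'lane' in nm else .045))&(abs(C[...,1]-c[1])<.045)&(C[...,2]>z0)&(C[...,2]<z1)
        if k.sum()>8:
            R=ray(m,np.c_[u[k],v[k]],zz);print(n,nm,k.sum(),rect(R))
print(o['time'],o['position'].round(4),o['tool_rot'].round(3),o['ft_force'].round(1),o['grip_width'].round(4))
E
python3 lie.py
```

```text
scene lying 234 (array([ 541.6, -110.4]), 53.9, 47.0, -86.2)
scene stand 57 (array([ 469.6, -105.3]), 52.5, 22.0, -67.5)
scene C 62 (array([ 582.2, -257.1]), 52.0, 23.5, -74.1)
scene lane1 125 (array([625.3,  55.5]), 49.7, 21.3, 88.9)
top C 73 (array([ 583.4, -264.7]), 49.3, 20.7, -73.3)Traceback (most recent call last):
  File "lie.py", line 13, in <module>
    print(o['time'],o['position'].round(4),o['tool_rot'].round(3),o['ft_force'].round(1),o['grip_width'].round(4))
                                                                                         ^^^^^^^^^^^^^^^^^^^^^
AttributeError: 'float' object has no attribute 'round'
```

Request:
drive_tool(series=[[0.031,0.0027,-0.027,0,0,0,0.85],[0.031,0.0027,-0.027,0,0,0,0.85],[0.0195,0.0016,0.0227,0,0,0,0.85],[0.0195,0.0016,0.0227,0,0,0,0.85],[0,0,0,0,0,0,0.85]])

```text
time: 25.58
position: [0.5344, -0.1119, 0.0636]
tool_rot: [0.935, 0.041, -0.352, -0.015]
ft_force: [0.1, 0.4, 0.4]
grip_width: 0.0734
```

```bash
sed -i "s/,o\['grip_width'\].round(4)//" lie.py; python3 lie.py
python3 - <<'E'
from go import *
o,M=state();print((M.inv().apply(np.array([.539,-.113,.008])-o['position'])*1000).round(1))
E
```

```text
scene stand 101 (array([ 463.4, -106.8]), 53.5, 24.0, -87.1)
scene lane1 116 (array([626. ,  55.4]), 49.3, 20.5, -88.6)
top lying 13 (array([ 524., -119.]), 49.6, 9.0, -78.0)
top stand 109 (array([ 463.2, -113.8]), 47.6, 17.8, -88.7)
top C 88 (array([ 583.7, -263.7]), 51.0, 20.0, -71.8)
25.575 [ 0.5344 -0.1119  0.0636] [ 0.935  0.041 -0.352 -0.015] [0.1 0.4 0.4]
[40.1  3.6 42.5]
```

Request:
drive_tool(series=[[0.016,0.0015,0.017,0,0,0,0.85],[0.016,0.0015,0.017,0,0,0,0.85],[0.007,0,0.0075,0,0,0,0.85],[0,0,0,0,0,0,0.4],[0,0,0,0,0,0,0.4]], squeeze=25)

```text
time: 26.3
position: [0.5397, -0.1124, 0.0098]
tool_rot: [0.936, 0.04, -0.348, -0.014]
ft_force: [0.3, 0.3, -0.6]
grip_width: 0.0613
```

Request:
drive_tool(series=[[0,0,0,0,0,0,0.4],[0,0,0,0,0,0,0.4],[0,0,0,0,0,0,0.4]])

```text
time: 26.68
position: [0.5396, -0.1124, 0.0102]
tool_rot: [0.936, 0.04, -0.348, -0.014]
ft_force: [0.4, -0.3, -0.3]
grip_width: 0.0497
```

Request:
drive_tool(series=[[-0.0195,-0.0016,-0.0227,0,0,0,0.4],[-0.0195,-0.0016,-0.0227,0,0,0,0.4],[-0.0195,-0.0016,-0.0227,0,0,0,0.4],[0.0225,0.002,-0.0195,0,8,0,0.4],[0,0,0,0,8,0,0.4]])

```text
time: 27.3
position: [0.5725, -0.1129, 0.1003]
tool_rot: [0.977, 0.038, -0.21, -0.018]
ft_force: [-0.4, -0.3, -0.1]
grip_width: 0.0502
```

Request:
drive_tool(series=[[0,0,0,0,8.5,0,0.4],[0,0,0,0,8.5,0,0.4],[0,0,0,0,8.5,0,0.4],[0,0,0,0,8.5,0,0.4],[0,0,0,0,8.5,0,0.4]])

```text
time: 27.92
position: [0.5694, -0.1127, 0.101]
tool_rot: [0.987, 0.029, 0.156, -0.031]
ft_force: [0.9, 1.6, -0.5]
grip_width: 0.0497
```

Request:
drive_tool(series=[[0,0,0,0,8.5,0,0.4],[0,0,0,0,8.5,0,0.4],[0,0,0,0,8.5,0,0.4],[0,0,0,0,0,0,0.4]])

```text
time: 28.42
position: [0.5721, -0.0946, 0.0985]
tool_rot: [0.964, 0.033, 0.256, -0.065]
ft_force: [-0.5, -0.2, -1.1]
grip_width: 0.05
```

```bash
python3 cl.py
python3 - <<'E'
from go import *
o,M=state();print(M.as_matrix().round(3),o['q'].round(2));print((M.inv().apply(np.array([.598,-.113,.06])-o['position'])*1000).round(1),(M.inv().apply([0,0,-30])).round(1))
E
```

```text
[ 0.5721 -0.0946  0.0985] [ 0.964  0.033  0.256 -0.065] [-0.5 -0.2 -1.1] 0.05003750584285727
scene 144 34
x 0.538 n 2 z 0.142..0.145 y -0.059..-0.059
x 0.558 n 1 z 0.102..0.102 y -0.120..-0.120
x 0.562 n 3 z 0.087..0.110 y -0.119..-0.065
x 0.566 n 4 z 0.086..0.114 y -0.121..-0.065
x 0.570 n 21 z 0.082..0.127 y -0.125..-0.066
x 0.574 n 31 z 0.081..0.126 y -0.124..-0.059
x 0.578 n 43 z 0.090..0.126 y -0.125..-0.061
x 0.582 n 34 z 0.091..0.123 y -0.116..-0.066
x 0.586 n 32 z 0.104..0.124 y -0.115..-0.067
x 0.590 n 7 z 0.113..0.119 y -0.116..-0.092
top 68 31
x 0.566 n 15 z 0.098..0.115 y -0.112..-0.085
x 0.570 n 8 z 0.104..0.108 y -0.120..-0.097
x 0.574 n 3 z 0.126..0.128 y -0.095..-0.084
x 0.578 n 16 z 0.119..0.126 y -0.121..-0.084
x 0.582 n 19 z 0.116..0.127 y -0.122..-0.073
x 0.586 n 21 z 0.115..0.124 y -0.122..-0.073
x 0.590 n 17 z 0.115..0.123 y -0.121..-0.073
[[ 0.866  0.099  0.491]
 [ 0.034 -0.989  0.141]
 [ 0.499 -0.105 -0.86 ]] [-0.57  0.6   2.01  1.22  0.42 -0.19]
[ 0.9 24.2 43.2] [-15.    3.2  25.8]
```

```bash
cat > ori.py <<'E'
import sys
from go import *
def tgt(yaw,pitch):
    t=np.radians(yaw); T=R.from_matrix(np.array([[np.cos(t),np.sin(t),0],[np.sin(t),-np.cos(t),0],[0,0,-1]]))
    return T*R.from_euler('y',pitch,degrees=True)
if __name__=="__main__":
    yaw,p,x,y,z=map(float,sys.argv[1:])
    o,M=state();T=tgt(yaw,p);rv=np.degrees((M.inv()*T).as_rotvec())
    d=np.array([x,y,z])-o['position']
    print("pos",o['position'].round(4),"q",o['q'].round(2),"F",o['ft_force'].round(1),"turn",rv.round(1),"shift now",(M.inv().apply(d)*1000).round(1),"in target",(T.inv().apply(d)*1000).round(1))
E
python3 ori.py -8 40 .59 -.113 .1
```

```text
pos [ 0.5736 -0.0952  0.0992] q [-0.57  0.6   2.01  1.22  0.42 -0.19] F [-0.1 -0.2 -0.8] turn [-12.8  10.5   7.8] shift now [13.9 19.1  4.9] in target [14.8 15.3 11.4]
```

Request:
drive_tool(series=[[0.0035,0.0045,0.001,-3.2,2.6,2.0,0.4],[0.0035,0.0045,0.001,-3.2,2.6,2.0,0.4],[0.0035,0.0045,0.002,-3.2,2.6,2.0,0.4],[0.0035,0.0045,0.002,-3.2,2.6,2.0,0.4],[0,0,0,0,0,0,0.4]])

```text
time: 29.15
position: [0.5891, -0.1075, 0.1012]
tool_rot: [0.942, -0.052, 0.332, 0.007]
ft_force: [-0.3, -0.5, -1.3]
grip_width: 0.0499
```

```bash
python3 ori.py -8 40 .59 -.113 .06; python3 cl.py
```

```text
pos [ 0.5891 -0.1075  0.1012] q [-0.5   0.64  2.11  2.3   0.36 -1.07] F [-0.3 -0.5 -1.3] turn [-2.3  1.3  0.9] shift now [-24.6   6.3  33. ] in target [-25.2   5.3  32.7]
[ 0.5891 -0.1075  0.1012] [ 0.942 -0.052  0.332  0.007] [-0.3 -0.5 -1.3] 0.04991887115275978
scene 143 34
x 0.571 n 2 z 0.106..0.114 y -0.131..-0.127
x 0.575 n 1 z 0.121..0.121 y -0.128..-0.128
x 0.579 n 5 z 0.123..0.127 y -0.134..-0.122
x 0.583 n 14 z 0.119..0.128 y -0.136..-0.099
x 0.587 n 21 z 0.113..0.129 y -0.139..-0.080
x 0.591 n 27 z 0.088..0.129 y -0.131..-0.080
x 0.595 n 34 z 0.085..0.129 y -0.131..-0.080
x 0.599 n 51 z 0.080..0.126 y -0.129..-0.075
x 0.603 n 21 z 0.105..0.125 y -0.113..-0.080
x 0.607 n 1 z 0.124..0.124 y -0.087..-0.087
top 125 30
x 0.575 n 2 z 0.086..0.089 y -0.127..-0.124
x 0.579 n 4 z 0.110..0.136 y -0.131..-0.084
x 0.583 n 23 z 0.106..0.127 y -0.133..-0.096
x 0.587 n 37 z 0.105..0.128 y -0.132..-0.084
x 0.591 n 18 z 0.117..0.128 y -0.133..-0.084
x 0.595 n 20 z 0.115..0.127 y -0.133..-0.084
x 0.599 n 31 z 0.113..0.129 y -0.136..-0.085
x 0.603 n 13 z 0.116..0.130 y -0.127..-0.086
x 0.607 n 7 z 0.120..0.124 y -0.104..-0.087
```

Request:
drive_tool(series=[[-0.0155,0.0005,0.0197,0,0,0,0.4],[-0.0155,0.0005,0.0197,0,0,0,0.4],[-0.0125,0.0004,0.0158,0,0,0,0.4],[-0.003,0,0.004,0,0,0,0.4],[0,0,0,0,0,0,0.4]])

```text
time: 29.88
position: [0.5899, -0.1085, 0.0262]
tool_rot: [0.942, -0.052, 0.332, 0.008]
ft_force: [-0.5, 0.8, -1.2]
grip_width: 0.0496
```

Request:
drive_tool(series=[[-0.0012,0,0.0016,0,0,0,0.4],[-0.0006,0,0.0008,0,0,0,0.4],[0,0,0,0,0,0,0.4]])

```text
time: 30.25
position: [0.5897, -0.1084, 0.0234]
tool_rot: [0.942, -0.052, 0.332, 0.008]
ft_force: [0.4, 0.7, 0.2]
grip_width: 0.0503
```

```bash
python3 ori.py -8 40 .59 -.113 .1; python3 cl.py
```

```text
pos [ 0.5897 -0.1084  0.0234] q [-0.5   0.84  2.13  2.6   0.52 -1.39] F [0.4 0.7 0.2] turn [-2.2  1.2  0.9] shift now [ 48.7   3.  -59.3] in target [ 50.    4.5 -58.1]
[ 0.5897 -0.1084  0.0234] [ 0.942 -0.052  0.332  0.008] [0.4 0.7 0.2] 0.05027740282842482
scene 117 30
x 0.572 n 1 z 0.030..0.030 y -0.127..-0.127
x 0.576 n 3 z 0.035..0.044 y -0.131..-0.129
x 0.580 n 4 z -0.002..0.050 y -0.157..-0.124
x 0.584 n 15 z 0.040..0.050 y -0.138..-0.093
x 0.588 n 19 z 0.005..0.051 y -0.146..-0.081
x 0.592 n 21 z 0.011..0.050 y -0.128..-0.078
x 0.596 n 29 z 0.009..0.049 y -0.132..-0.080
x 0.600 n 36 z 0.014..0.051 y -0.126..-0.080
x 0.604 n 18 z 0.023..0.048 y -0.104..-0.080
x 0.608 n 1 z 0.045..0.045 y -0.086..-0.086
top 0 0
```

Request:
drive_tool(series=[[-0.0009,0,0.0012,0,0,0,0.4],[-0.0009,0,0.0012,0,0,0,0.4],[0,0,0,0,0,0,0.4]])

```text
time: 30.72
position: [0.59, -0.1083, 0.0226]
tool_rot: [0.941, -0.053, 0.334, 0.008]
ft_force: [-8.1, -0.9, 15.8]
grip_width: 0.05
```

Request:
drive_tool(series=[[0,0,0,0,0,0,0.8],[0,0,0,0,0,0,0.8],[0,0,0,0,0,0,0.8]])

```text
time: 31.1
position: [0.5898, -0.1083, 0.0197]
tool_rot: [0.942, -0.052, 0.332, 0.008]
ft_force: [-0.7, 0.5, 0.2]
grip_width: 0.0675
```

Request:
drive_tool(series=[[0.006,0,-0.008,0,0,0,0.8],[0.0155,-0.0005,-0.0197,0,0,0,0.8],[0.0155,-0.0005,-0.0197,0,0,0,0.8],[0.018,0,-0.023,0,0,0,0.8],[0,0,0,0,-5,0,0.8]])

```text
time: 31.72
position: [0.5878, -0.1046, 0.1103]
tool_rot: [0.95, -0.051, 0.308, -0.0]
ft_force: [0.1, 0.9, -0.5]
grip_width: 0.0697
```

```bash
python3 ori.py 2 0 .466 -.11 .12; sed -i 's/("lying",(.545,-.112),.014,.027,.02)/("s2",(.592,-.107),.038,.053,.045)/' lie.py; python3 lie.py
```

```text
pos [ 0.5878 -0.1046  0.1103] q [-0.5   0.6   2.08  1.99  0.28 -0.74] F [ 0.1  0.9 -0.5] turn [  0.6 -35.8  -7.9] shift now [-91.9  16.9 -78.9] in target [-121.9    1.2   -9.7]
scene s2 106 (array([ 586.7, -102.7]), 54.3, 21.0, 81.8)
scene C 93 (array([ 583.3, -256.9]), 52.5, 24.6, -71.7)
scene lane1 123 (array([625.3,  56.1]), 50.9, 21.3, 88.9)
top s2 32 (array([ 590.4, -109.6]), 48.5, 6.5, 84.8)
top C 101 (array([ 584. , -264.1]), 50.0, 19.7, -71.8)
top lane1 94 (array([626.7,  49.2]), 45.1, 18.5, -88.7)
31.725 [ 0.5878 -0.1046  0.1103] [ 0.95  -0.051  0.308 -0.   ] [ 0.1  0.9 -0.5]
```

Both blocks stand again: at (0.463, −0.110) and (0.587, −0.107). I'll bring the tool back to vertical in small turns, since the wrist is near its singularity.

Request:
drive_tool(series=[[0,0,-0.005,0,-5,0,0.8],[0,0,-0.005,0,-5,0,0.8],[0,0,-0.005,0,-6,0,0.8],[0,0,0,0,-6,0,0.8],[0,0,0,0,-6,0,0.8]])

```text
time: 32.45
position: [0.5908, -0.0824, 0.1126]
tool_rot: [0.978, -0.037, 0.202, -0.042]
ft_force: [0.2, 0.4, -0.4]
grip_width: 0.0694
```

```bash
python3 ori.py -8 0 .5865 -.106 .12;python3 lie.py
```

```text
pos [ 0.5908 -0.0824  0.1126] q [-0.45  0.57  1.91  0.65  0.39  0.63] F [ 0.2  0.4 -0.4] turn [ -6.5 -22.9   3.6] shift now [  1.1  23.  -10. ] in target [-0.9 24.  -7.4]
scene s2 108 (array([ 586.8, -103.3]), 52.8, 21.2, 80.8)
scene C 93 (array([ 583.1, -256.9]), 52.5, 24.3, -71.7)
scene lane1 129 (array([625.3,  56.3]), 51.4, 21.4, 88.9)
top C 100 (array([ 584.1, -264.6]), 49.1, 19.7, -71.8)
top lane1 92 (array([626.7,  49.2]), 45.1, 18.5, -88.7)
32.45 [ 0.5908 -0.0824  0.1126] [ 0.978 -0.037  0.202 -0.042] [ 0.2  0.4 -0.4]
```

Request:
drive_tool(series=[[0,0,0,-2.2,-7.6,1.2,0.8],[0,0,0,-2.2,-7.6,1.2,0.8],[0,0,0,-2.1,-7.7,1.2,0.8],[0,0.012,0,0,0,0,0.8],[0,0,0,0,0,0,0.8]])

```text
time: 33.17
position: [0.5901, -0.0911, 0.1115]
tool_rot: [0.998, -0.063, 0.027, -0.012]
ft_force: [0.1, -0.4, 0.5]
grip_width: 0.0697
```

```bash
python3 ori.py -8.5 0 .5865 -.1065 .06;python3 lie.py
```

```text
pos [ 0.5901 -0.0911  0.1115] q [-0.36  0.62  1.64  0.05  0.84  1.3 ] F [ 0.1 -0.4  0.5] turn [-1.6 -3.   1.3] shift now [-4.3 17.1 50.9] in target [-1.3 15.8 51.5]
scene s2 76 (array([ 586.8, -103.4]), 52.7, 21.3, 80.2)
scene stand 27 (array([458.7, -90.6]), 29.9, 14.0, 40.7)
scene C 94 (array([ 582.6, -256.7]), 52.3, 25.2, -75.7)
scene lane1 123 (array([625.4,  55.8]), 50.5, 21.3, 88.4)
top C 101 (array([ 583.8, -264.1]), 50.1, 20.0, -71.8)
top lane1 93 (array([626.7,  49.2]), 45.1, 18.5, -88.7)
33.175 [ 0.5901 -0.0911  0.1115] [ 0.998 -0.063  0.027 -0.012] [ 0.1 -0.4  0.5]
```

Request:
drive_tool(series=[[0,0,0,-1.6,-3,1.3,0.8],[-0.003,0.016,0.02,0,0,0,0.8],[0,0,0,0,0,0,0.8]])

```text
time: 33.65
position: [0.584, -0.1067, 0.0913]
tool_rot: [0.997, -0.075, -0.002, 0.001]
ft_force: [-0.3, -0.2, -0.8]
grip_width: 0.0699
```

```bash
python3 ori.py -8.5 0 .5845 -.1065 .024
```

```text
pos [ 0.584  -0.1067  0.0913] q [-0.37  0.66  1.62 -0.    0.87  1.36] F [-0.3 -0.2 -0.8] turn [ 0.1  0.2 -0.1] shift now [ 0.7 -0.4 67.3] in target [ 0.5 -0.3 67.3]
```

Request:
drive_tool(series=[[0,0,0.03,0,0,0,0.8],[0,0,0.027,0,0,0,0.8],[0,0,0.01,0,0,0,0.8],[0,0,0,0,0,0,0.4],[0,0,0,0,0,0,0.4]], squeeze=20)

```text
time: 34.28
position: [0.5872, -0.1073, 0.0268]
tool_rot: [0.997, -0.074, 0.001, 0.002]
ft_force: [0.1, -0.3, -0.4]
grip_width: 0.0568
```

Request:
drive_tool(series=[[0,0,0,0,0,0,0.4],[0,0,0,0,0,0,0.4],[0,0,-0.035,0,0,0,0.4],[0,0,-0.045,0,0,0,0.4],[0,0,-0.035,0,0,-10.4,0.4]])

```text
time: 34.9
position: [0.5867, -0.1068, 0.1425]
tool_rot: [1.0, 0.019, 0.0, 0.002]
ft_force: [-0.2, -0.6, -0.5]
grip_width: 0.0498
```

```bash
python3 ori.py 1.9 0 .5985 .052 .115
```

```text
pos [ 0.5867 -0.1068  0.1425] q [-0.37  0.59  1.58 -0.    0.97  1.17] F [-0.2 -0.6 -0.5] turn [ 0.2 -0.1  0.3] shift now [  17.8 -158.3   26.8] in target [  17.1 -158.3   27.5]
```

Request:
drive_tool(series=[[0.005,-0.05,0,0,0,0,0.4],[0.006,-0.054,0,0,0,0,0.4],[0.0065,-0.054,0,0,0,0,0.4],[0,0,0.025,0,0,0,0.4],[0,0,0,0,0,0,0.4]])

```text
time: 35.52
position: [0.5968, 0.0526, 0.1136]
tool_rot: [1.0, 0.017, -0.002, 0.002]
ft_force: [-0.9, -0.2, -1.2]
grip_width: 0.0498
```

```bash
python3 ori.py 1.9 0 .5985 .052 .0375; python3 cl.py | tail -45;python3 ori.py 1.9 0 .5985 .052 .0375
```

```text
pos [0.5968 0.0526 0.1136] q [-0.1   0.63  1.59 -0.01  0.92  1.44] F [-0.9 -0.2 -1.2] turn [0.2 0.3 0.1] shift now [ 2.1  0.4 76.1] in target [ 1.7  0.7 76.1]
[0.5968 0.0526 0.1136] [ 1.     0.017 -0.002  0.002] [-0.9 -0.2 -1.2] 0.04979691157485875
scene 200 45
x 0.587 n 4 z 0.132..0.134 y 0.035..0.043
x 0.599 n 6 z 0.129..0.134 y 0.030..0.047
x 0.603 n 85 z 0.093..0.135 y 0.030..0.081
x 0.607 n 31 z 0.093..0.139 y 0.031..0.068
x 0.615 n 15 z 0.054..0.059 y 0.034..0.079
x 0.619 n 21 z 0.052..0.061 y 0.033..0.079
x 0.623 n 22 z 0.057..0.062 y 0.030..0.079
x 0.627 n 23 z 0.054..0.062 y 0.032..0.080
x 0.631 n 25 z 0.054..0.060 y 0.032..0.079
x 0.635 n 10 z 0.054..0.059 y 0.040..0.073
x 0.639 n 3 z 0.059..0.060 y 0.038..0.066
top 0 0
pos [0.5987 0.0513 0.1152] q [-0.1   0.63  1.59 -0.    0.92  1.44] F [ 0.6 -0.5 -0.7] turn [ 0.2  0.  -0. ] shift now [-0.1 -1.  77.7] in target [-0.1 -0.7 77.7]
```

```bash
cat > gap.py <<'E'
from h import *
from go import state
o,M=state();P=o['position']
ps=[]
for i in range(2):
    p,d=robot.camera("scene");m=robot.camera_model("scene");C=cloud(m,d);h=cv2.cvtColor(p,cv2.COLOR_BGR2HSV)
    t=np.radians(1.9);X=C[...,0]*np.cos(t)+(C[...,1]-.052)*np.sin(t)
    g=(h[...,0]>40)&(h[...,0]<88)&(h[...,1]>60)&(abs(C[...,1]-.055)<.018)&(abs(C[...,0]-.6)<.06)
    f=g&(C[...,2]>P[2]-.018)&(C[...,2]<P[2]+.016)&(h[...,2]<175)&(X<.612)
    print("held front",f.sum(),np.percentile(X[f],[10,50,90]).round(4) if f.any() else '', "z",C[f][:,2].min().round(3) if f.any() else '')
    k=(abs(C[...,2]-.057)<.005)&(((h[...,0]>40)&(h[...,0]<88)&(h[...,1]>60))|((h[...,1]<30)&(h[...,2]>215)))&(abs(C[...,1]-.055)<.02)&(X>.56)&(X<.645)
    v,u=np.where(k);R=ray(m,np.c_[u,v],.057);XR=R[:,0]*np.cos(t)+(R[:,1]-.052)*np.sin(t)
    print("stack top x",np.percentile(XR,[1,99]).round(4) if len(XR) else '')
    print(robot.get_obs()['position'].round(4))
E
python3 gap.py
```

```text
held front 68 [0.6052 0.6059 0.6066] z 0.098
stack top x [0.6135 0.6362]
[0.5992 0.0509 0.1157]
held front 73 [0.6057 0.6063 0.607 ] z 0.097
stack top x [0.6135 0.6362]
[0.5994 0.0508 0.1159]
```

Request:
drive_tool(series=[[0,-0.0005,0.03,0,0,0,0.4],[0,0,0.03,0,0,0,0.4],[0,0,0.014,0,0,0,0.4],[0,0,0,0,0,0,0.4]])

```text
time: 36.22
position: [0.5986, 0.0513, 0.0408]
tool_rot: [1.0, 0.016, -0.001, 0.002]
ft_force: [0.3, 0.2, -0.5]
grip_width: 0.0497
```

Request:
drive_tool(series=[[0,0,0.0015,0,0,0,0.4],[0,0,0.0015,0,0,0,0.4],[0,0,0,0,0,0,0.4]])

```text
time: 36.6
position: [0.5994, 0.0518, 0.039]
tool_rot: [1.0, 0.017, 0.001, 0.002]
ft_force: [0.3, -0.8, -0.1]
grip_width: 0.0501
```

Request:
drive_tool(series=[[0,0,0.0015,0,0,0,0.4],[0,0,0,0,0,0,0.68],[0,0,0,0,0,0,0.68],[-0.006,0,0,0,0,0,0.68],[0,0,0,0,0,0,0.4]], squeeze=15)

```text
time: 37.22
position: [0.5915, 0.0517, 0.0362]
tool_rot: [1.0, 0.017, -0.001, 0.002]
ft_force: [-0.0, -0.3, 0.1]
grip_width: 0.0547
```

Request:
drive_tool(series=[[0,0,0,0,0,0,0.4],[0.003,0,0,0,0,0,0.4],[0.002,0,0,0,0,0,0.4],[0,0,0,0,0,0,0.4]])

```text
time: 37.72
position: [0.5982, 0.0518, 0.0366]
tool_rot: [1.0, 0.017, 0.0, 0.002]
ft_force: [-0.3, -0.3, -0.5]
grip_width: 0.0495
```

```bash
python3 gap.py
```

```text
held front 0  z 
stack top x [0.609  0.6422]
[0.5979 0.0518 0.0365]
held front 1 [0.611 0.611 0.611] z 0.052
stack top x [0.6043 0.636 ]
[0.5977 0.0518 0.0365]
```

Request:
drive_tool(series=[[0.001,0,0,0,0,0,0.4],[0.001,0,0,0,0,0,0.4],[0,0,0,0,0,0,0.4]])

```text
time: 38.2
position: [0.5998, 0.0519, 0.0366]
tool_rot: [1.0, 0.017, -0.0, 0.002]
ft_force: [-0.3, -0.1, -1.1]
grip_width: 0.0501
```

Request:
drive_tool(series=[[0.001,0,0,0,0,0,0.4],[0,0,0,0,0,0,0.4]])

```text
time: 38.45
position: [0.6005, 0.0519, 0.0366]
tool_rot: [1.0, 0.017, -0.0, 0.002]
ft_force: [-0.1, -0.3, -0.1]
grip_width: 0.0499
```

Request:
drive_tool(series=[[0.001,0,0,0,0,0,0.4],[0,0,0,0,0,0,0.4]])

```text
time: 38.7
position: [0.6006, 0.0519, 0.0365]
tool_rot: [1.0, 0.017, -0.001, 0.002]
ft_force: [-3.9, -0.5, 2.2]
grip_width: 0.0501
```

Contact at 3.9 N, so the second spacer is seated against the first. I'll release it and fetch the third standing block, gripping a bit further back on it this time.

Request:
drive_tool(series=[[0,0,0,0,0,0,0.68],[0,0,0,0,0,0,0.68],[0,0,-0.03,0,0,0,0.7],[0,0,-0.06,0,0,0,0.75],[-0.02,0.045,0,0,0,0,0.8]])

```text
time: 39.33
position: [0.5891, 0.0076, 0.132]
tool_rot: [1.0, 0.019, 0.007, 0.003]
ft_force: [-0.5, -0.6, 0.0]
grip_width: 0.0677
```

Request:
drive_tool(series=[[-0.04,0.04,0,0,0,0,0.8],[-0.04,0.04,0,0,0,0,0.8],[-0.03,0.03,0,0,0,0,0.8],[0,0,0,0,0,0,0.8]])

```text
time: 39.83
position: [0.4757, -0.1087, 0.1275]
tool_rot: [1.0, 0.014, -0.0, 0.002]
ft_force: [0.7, 0.5, 0.5]
grip_width: 0.0695
```

```bash
python3 ori.py 2 0 .458 -.110 .024; python3 lie.py; python3 gap.py | grep stack
```

```text
pos [ 0.4757 -0.1087  0.1275] q [-0.45  0.5   1.86 -0.01  0.78  1.09] F [0.7 0.5 0.5] turn [ 0.2  0.  -0.4] shift now [-17.7   0.4 103.5] in target [-17.7   0.7 103.5]
scene stand 71 (array([ 462.5, -107.4]), 53.2, 24.1, 89.0)
scene C 96 (array([ 583. , -256.8]), 52.3, 25.1, -74.1)
scene lane1 140 (array([625.3,  56.1]), 50.9, 21.3, 88.9)
scene lane2 90 (array([603.1,  56.8]), 51.3, 15.7, 88.3)
top C 102 (array([ 584. , -264.1]), 50.1, 19.7, -71.8)
top lane1 108 (array([625.2,  49.1]), 45.1, 21.5, -88.7)
top lane2 71 (array([605.2,  50. ]), 47.9, 12.2, -88.7)
39.825 [ 0.4757 -0.1087  0.1275] [ 1.     0.014 -0.     0.002] [0.7 0.5 0.5]
stack top x [0.5957 0.6367]
stack top x [0.5957 0.6366]
```

Request:
drive_tool(series=[[-0.0175,0.0005,0.02,0,0,0,0.8],[0,0,0.035,0,0,0,0.8],[0,0,0.035,0,0,0,0.8],[0,0,0.013,0,0,0,0.8],[0,0,0,0,0,0,0.8]], squeeze=20)

```text
time: 40.65
position: [0.4597, -0.1078, 0.0237]
tool_rot: [1.0, 0.017, -0.001, 0.002]
ft_force: [-0.5, -0.3, 0.3]
grip_width: 0.0695
```

Request:
drive_tool(series=[[0,0,0,0,0,0,0.4],[0,0,0,0,0,0,0.4],[0,0,0,0,0,0,0.4],[0,0,0,0,0,0,0.4]])

```text
time: 41.15
position: [0.4602, -0.1089, 0.0252]
tool_rot: [1.0, 0.016, 0.001, 0.003]
ft_force: [-0.8, 0.3, 7.0]
grip_width: 0.0499
```

Request:
drive_tool(series=[[0,0,-0.035,0,0,0,0.4],[0,0,-0.045,0,0,0,0.4],[0,0,-0.035,0,0,0,0.4]])

```text
time: 41.52
position: [0.4593, -0.1079, 0.1408]
tool_rot: [1.0, 0.016, 0.0, 0.002]
ft_force: [0.6, -0.6, -0.9]
grip_width: 0.0494
```

```bash
python3 ori.py 1.9 0 .576 .052 .115
```

```text
pos [ 0.4593 -0.1079  0.1408] q [-0.47  0.46  1.89 -0.    0.79  1.08] F [ 0.6 -0.6 -0.9] turn [ 0.2 -0.  -0. ] shift now [ 121.9 -156.1   25.2] in target [ 121.9 -156.    25.8]
```

Request:
drive_tool(series=[[0.03,-0.039,0,0,0,0,0.4],[0.0305,-0.039,0,0,0,0,0.4],[0.0305,-0.039,0,0,0,0,0.4],[0.0305,-0.039,0.025,0,0,0,0.4],[0,0,0,0,0,0,0.4]])

```text
time: 42.15
position: [0.5757, 0.0546, 0.1118]
tool_rot: [1.0, 0.019, -0.001, 0.002]
ft_force: [-1.1, -0.5, -0.9]
grip_width: 0.0499
```

```bash
python3 gap.py;python3 ori.py 1.9 0 .576 .052 .115
python3 - <<'E'
from h import *
p,d=robot.camera("scene");m=robot.camera_model("scene");C=cloud(m,d);h=cv2.cvtColor(p,cv2.COLOR_BGR2HSV)
k=((h[...,0]<8)|(h[...,0]>172))&(h[...,1]>150)&(abs(C[...,0]-.56)<.05)&(abs(C[...,1]-.05)<.08)
q=C[k]; print("red",len(q)); 
for z in np.arange(.01,.07,.01):
    s=q[(abs(q[:,2]-z-.005)<.005)]; 
    if len(s): X=s[:,0]+(s[:,1]-.052)*.033; print(round(z,3),len(s),np.percentile(X,[5,50,95]).round(4))
E
```

```text
held front 84 [0.5855 0.5862 0.5873] z 0.094
stack top x [0.5957 0.6373]
[0.5748 0.0532 0.1124]
held front 78 [0.5846 0.5855 0.5862] z 0.095
stack top x [0.5957 0.6371]
[0.5746 0.0522 0.113 ]
pos [0.5746 0.0522 0.113 ] q [-0.1   0.61  1.65 -0.01  0.88  1.44] F [ 0.1  0.1 -0.6] turn [0.2 0.2 0.1] shift now [ 1.4  0.2 -2. ] in target [ 1.4  0.2 -2. ]
red 15
0.03 15 [0.547  0.5523 0.5568]
```

Held front face 0.5855, stack rear 0.596, plate front about 0.563. I'll shift +4.5 mm to centre it in the opening and lower with force checks.

Request:
drive_tool(series=[[0.0045,0,0.02,0,0,0,0.4],[0,0,0.015,0,0,0,0.4],[0,0,0,0,0,0,0.4]])

```text
time: 42.68
position: [0.5784, 0.0513, 0.0767]
tool_rot: [1.0, 0.016, -0.002, 0.002]
ft_force: [-0.3, -0.1, -0.3]
grip_width: 0.0499
```

Request:
drive_tool(series=[[0,0,0.004,0,0,0,0.4],[0,0,0.004,0,0,0,0.4]])

```text
time: 42.92
position: [0.5805, 0.0518, 0.0708]
tool_rot: [1.0, 0.016, 0.0, 0.002]
ft_force: [-0.5, 0.4, -0.6]
grip_width: 0.0502
```

Request:
drive_tool(series=[[0,0,0.005,0,0,0,0.4],[0,0,0.005,0,0,0,0.4],[0,0,0,0,0,0,0.4]])

```text
time: 43.3
position: [0.5798, 0.0519, 0.0602]
tool_rot: [1.0, 0.017, -0.001, 0.002]
ft_force: [-0.4, 0.1, -0.1]
grip_width: 0.05
```

```bash
python3 gap.py
```

```text
held front 63 [0.5894 0.5903 0.5909] z 0.044
stack top x [0.5889 0.6374]
[0.5801 0.0519 0.0604]
held front 65 [0.5897 0.5904 0.5915] z 0.046
stack top x [0.588  0.6374]
[0.5802 0.0519 0.0606]
```

Request:
drive_tool(series=[[0,0,0.006,0,0,0,0.4],[0,0,0.006,0,0,0,0.4],[0,0,0.006,0,0,0,0.4],[0,0,0,0,0,0,0.4]])

```text
time: 43.9
position: [0.5797, 0.0518, 0.0419]
tool_rot: [1.0, 0.017, -0.001, 0.002]
ft_force: [-0.0, 0.3, -0.0]
grip_width: 0.0499
```

Request:
drive_tool(series=[[0,0,0.002,0,0,0,0.4],[0,0,0.0015,0,0,0,0.4],[0,0,0,0,0,0,0.4]])

```text
time: 44.28
position: [0.5802, 0.0517, 0.0391]
tool_rot: [1.0, 0.017, -0.0, 0.002]
ft_force: [0.3, 0.1, -1.1]
grip_width: 0.05
```

Request:
drive_tool(series=[[0.002,0,0.001,0,0,0,0.4],[0.002,0,0,0,0,0,0.4],[0,0,0,0,0,0,0.4]])

```text
time: 44.65
position: [0.5844, 0.0518, 0.0382]
tool_rot: [1.0, 0.017, 0.0, 0.002]
ft_force: [-0.4, -0.2, -1.2]
grip_width: 0.0499
```

Request:
drive_tool(series=[[0.001,0,0.001,0,0,0,0.4],[0,0,0.0005,0,0,0,0.4],[0,0,0,0,0,0,0.4]])

```text
time: 45.02
position: [0.5845, 0.0519, 0.0373]
tool_rot: [1.0, 0.017, -0.001, 0.002]
ft_force: [-2.7, 0.5, 5.3]
grip_width: 0.0499
```

Request:
drive_tool(series=[[0,0,0,0,0,0,0.68],[0,0,0,0,0,0,0.68],[0,0,-0.02,0,0,0,0.68],[0,0,-0.04,0,0,0,0.4],[-0.04,0,-0.03,0,0,0,0]])

```text
time: 45.65
position: [0.5492, 0.0503, 0.1283]
tool_rot: [1.0, 0.016, 0.004, 0.002]
ft_force: [-0.1, -0.9, -0.4]
grip_width: 0.0465
```

Request:
drive_tool(series=[[-0.04,0,0,0,0,0,0],[-0.025,0,0,0,0,0,0],[0,0,0,0,0,0,0]])

```text
time: 46.02
position: [0.4785, 0.049, 0.1267]
tool_rot: [1.0, 0.016, -0.001, 0.002]
ft_force: [0.4, -0.3, -0.6]
grip_width: 0.0173
```

```bash
python3 ori.py 1.9 0 .515 .0485 .045; python3 gap.py
python3 - <<'E'
from h import *
from meas import rect
for n in("scene","top"):
    p,d=robot.camera(n);m=robot.camera_model(n);C=cloud(m,d);h=cv2.cvtColor(p,cv2.COLOR_BGR2HSV);v,u=np.indices(d.shape)
    cv2.imwrite(f'pics/{n}_f.png',p)
    k=(((h[...,0]>40)&(h[...,0]<88)&(h[...,1]>60))|((h[...,1]<30)&(h[...,2]>215)))&(abs(C[...,2]-.057)<.006)&(abs(C[...,0]-.605)<.045)&(abs(C[...,1]-.053)<.04)
    R=ray(m,np.c_[u[k],v[k]],.057);print(n,"stack",k.sum(),rect(R) if k.any() else '')
    k=((h[...,0]<8)|(h[...,0]>172))&(h[...,1]>150)&(abs(C[...,0]-.56)<.05)&(abs(C[...,1]-.05)<.08)&(C[...,2]>.055)
    R=ray(m,np.c_[u[k],v[k]],.064);print("plate top",k.sum(),rect(R) if k.sum()>4 else '')
a=cv2.imread('pics/scene_f.png')[175:250,285:385];b=cv2.imread('pics/top_f.png')[140:215,250:350]
cv2.imwrite('pics/c12.png',np.hstack([cv2.resize(x,(400,300),interpolation=cv2.INTER_CUBIC) for x in(a,b)]))
E
```

```text
pos [0.4785 0.049  0.1267] q [-0.13  0.49  1.88 -0.01  0.77  1.41] F [ 0.4 -0.3 -0.6] turn [ 0.2  0.1 -0. ] shift now [36.7  1.4 81.6] in target [36.5  1.7 81.7]
held front 0  z 
stack top x [0.5758 0.6365]
[0.4809 0.0487 0.1269]
held front 0  z 
stack top x [0.5758 0.6367]
[0.4821 0.0485 0.1269]
scene stack 396 (array([612.3,  56.3]), 73.9, 51.5, 0.7)
plate top 50 (array([554.8,  52.8]), 39.6, 9.7, -87.8)
top stack 189 (array([623.7,  50.6]), 49.2, 48.2, 1.3)
plate top 0
```

View pics/c12.png

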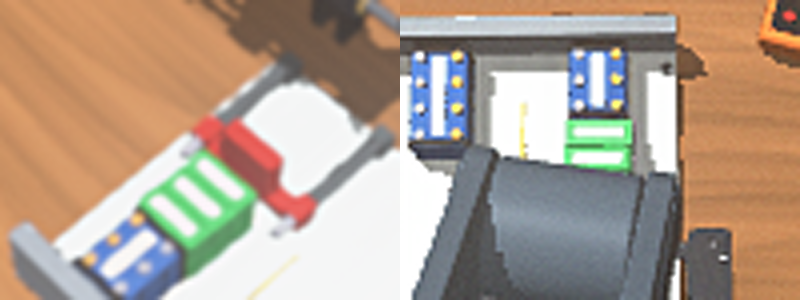

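All three spacers stand flush and square between the lane module and the plate (scene crop: labels at (170,215), (195,200), (215,185)). Now I'll lower the closed fingers behind the plate.

Request:
drive_tool(series=[[0.033,0,0,0,0,0,0],[0,0,0.03,0,0,0,0],[0,0,0.03,0,0,0,0],[0,0,0.027,0,0,0,0],[0,0,0,0,0,0,0]])

```text
time: 46.85
position: [0.513, 0.0496, 0.0377]
tool_rot: [1.0, 0.017, -0.002, 0.002]
ft_force: [-0.6, 0.6, 0.4]
grip_width: 0.0003
```

```bash
python3 ori.py 1.9 0 .535 .050 .038
```

```text
pos [0.513  0.0496 0.0377] q [-0.12  0.69  1.84 -0.01  0.62  1.42] F [-0.6  0.6  0.4] turn [ 0.2  0.2 -0. ] shift now [22.   0.3 -0.4] in target [22.   0.3 -0.3]
```

Request:
drive_tool(series=[[0.008,0,0,0,0,0,0],[0.007,0,0,0,0,0,0],[0.005,0,0,0,0,0,0],[0,0,0,0,0,0,0]])

```text
time: 47.35
position: [0.5339, 0.0501, 0.0402]
tool_rot: [1.0, 0.017, 0.001, 0.002]
ft_force: [0.9, 0.5, 0.1]
grip_width: 0.0009
```

Request:
drive_tool(series=[[0.003,0,0,0,0,0,0],[0.003,0,0,0,0,0,0],[0,0,0,0,0,0,0]])

```text
time: 47.72
position: [0.5387, 0.0505, 0.0396]
tool_rot: [1.0, 0.017, -0.001, 0.002]
ft_force: [-0.9, 0.9, 2.5]
grip_width: 0.0003
```

Request:
drive_tool(series=[[0.002,0,0,0,0,0,0],[0.002,0,0,0,0,0,0],[0,0,0,0,0,0,0]])

```text
time: 48.1
position: [0.5432, 0.0507, 0.0395]
tool_rot: [1.0, 0.017, -0.0, 0.002]
ft_force: [-3.2, 1.1, 2.1]
grip_width: 0.0005
```

Request:
drive_tool(series=[[0.002,0,0,0,0,0,0],[0.002,0,0,0,0,0,0],[0,0,0,0,0,0,0]])

```text
time: 48.48
position: [0.5473, 0.0508, 0.0395]
tool_rot: [1.0, 0.017, -0.0, 0.002]
ft_force: [-3.6, 1.5, 1.0]
grip_width: 0.0004
```

Request:
drive_tool(series=[[0.0015,0,0,0,0,0,0],[0,0,0,0,0,0,0]])

```text
time: 48.72
position: [0.5486, 0.0509, 0.0395]
tool_rot: [1.0, 0.017, -0.0, 0.002]
ft_force: [-4.0, 0.7, 0.1]
grip_width: 0.0002
```

Request:
drive_tool(series=[[0.001,0,0,0,0,0,0],[0,0,0,0,0,0,0]])

```text
time: 48.98
position: [0.5496, 0.0509, 0.0395]
tool_rot: [1.0, 0.017, -0.0, 0.002]
ft_force: [-2.9, 1.6, 0.1]
grip_width: 0.0002
```

Request:
drive_tool(series=[[0.001,0,0,0,0,0,0],[0,0,0,0,0,0,0]])

```text
time: 49.22
position: [0.5499, 0.0509, 0.0395]
tool_rot: [1.0, 0.017, -0.001, 0.002]
ft_force: [-4.6, 1.6, 1.1]
grip_width: 0.0002
```

Request:
drive_tool(series=[[0.001,0,0,0,0,0,0],[0,0,0,0,0,0,0]])

```text
time: 49.48
position: [0.5499, 0.0508, 0.0395]
tool_rot: [1.0, 0.017, -0.002, 0.002]
ft_force: [-6.9, 1.2, 2.8]
grip_width: 0.0004
```

Request:
drive_tool(series=[[0.0005,0,0,0,0,0,0],[0,0,0,0,0,0,0]])

```text
time: 49.72
position: [0.5499, 0.0509, 0.0395]
tool_rot: [1.0, 0.017, -0.003, 0.002]
ft_force: [-7.6, -0.1, 3.9]
grip_width: 0.0004
```

Request:
drive_tool(series=[[0.001,0,0,0,0,0,0],[0,0,0,0,0,0,0],[0,0,0,0,0,0,0],[0,0,0,0,0,0,0]])

```text
time: 50.22
position: [0.5499, 0.0509, 0.0396]
tool_rot: [1.0, 0.017, -0.004, 0.002]
ft_force: [-8.7, -0.4, 4.8]
grip_width: 0.0008
```

Request:
drive_tool(series=[[0.0002,0,0,0,0,0,0],[0,0,0,0,0,0,0],[0,0,0,0,0,0,0],[0,0,0,0,0,0,0]])

```text
time: 50.72
position: [0.5499, 0.0509, 0.0395]
tool_rot: [1.0, 0.017, -0.004, 0.002]
ft_force: [-9.1, 0.3, 4.9]
grip_width: 0.0004
```

```bash
python3 lie.py
python3 - <<'E'
from h import *
from meas import rect
F=[]
for n in("scene","scene","top"):
    p,d=robot.camera(n);m=robot.camera_model(n);C=cloud(m,d);h=cv2.cvtColor(p,cv2.COLOR_BGR2HSV);v,u=np.indices(d.shape)
    F.append(robot.get_obs()['ft_force'].round(1))
    k=(((h[...,0]>40)&(h[...,0]<88)&(h[...,1]>60))|((h[...,1]<30)&(h[...,2]>215)))&(abs(C[...,2]-.057)<.006)&(abs(C[...,0]-.605)<.045)&(abs(C[...,1]-.053)<.04)
    R=ray(m,np.c_[u[k],v[k]],.057);print(n,"stack",k.sum(),rect(R) if k.any() else '',R[:,0].min().round(4),R[:,0].max().round(4))
    k=((h[...,0]<8)|(h[...,0]>172))&(h[...,1]>150)&(abs(C[...,0]-.57)<.05)&(abs(C[...,1]-.05)<.08)&(C[...,2]>.055)
    R=ray(m,np.c_[u[k],v[k]],.064);print("plate top",k.sum(),rect(R) if k.sum()>4 else '')
print(F,robot.get_obs()['position'])
E
```

```text
scene C 94 (array([ 583.2, -257.1]), 52.0, 24.3, -71.7)
scene lane1 138 (array([625.3,  55.8]), 50.5, 21.3, 88.9)
scene lane2 134 (array([600. ,  56.2]), 51.6, 21.8, 88.3)
top C 99 (array([ 584.1, -264.6]), 49.1, 19.7, -71.8)
50.725 [0.5499 0.0509 0.0395] [ 1.     0.017 -0.004  0.002] [-9.1  0.3  4.9]
scene stack 403 (array([612.2,  56.3]), 74.1, 51.5, 0.7) 0.5752 0.6493
plate top 12 (array([572.3,  53.7]), 41.2, 6.2, -89.8)
scene stack 403 (array([612.2,  56.3]), 74.2, 51.5, 0.7) 0.5752 0.6493
plate top 13 (array([572.3,  53.7]), 41.2, 6.2, -89.8)Traceback (most recent call last):
  File "<stdin>", line 8, in <module>
    return umr_minimum(a, axis, None, out, keepdims, initial, where)
ValueError: zero-size array to reduction operation minimum which has no identity
```

Request:
drive_tool(series=[[0.0008,0,0,0,0,0,0],[0,0,0,0,0,0,0],[0,0,0,0,0,0,0],[0,0,0,0,0,0,0]])

```text
time: 51.48
position: [0.5499, 0.0509, 0.0396]
tool_rot: [1.0, 0.017, -0.005, 0.002]
ft_force: [-10.4, -0.4, 6.5]
grip_width: 0.0006
```

Request:
drive_tool(series=[[0,0,0,0,0,0,0],[0,0,0,0,0,0,0],[0,0,0,0,0,0,0],[0,0,0,0,0,0,0]])

```text
time: 51.98
position: [0.5498, 0.0509, 0.0395]
tool_rot: [1.0, 0.017, -0.005, 0.002]
ft_force: [-10.8, 0.3, 6.8]
grip_width: 0.0002
```

The push is steady at about 10.5 N with the plate stopped on the stack. I'm handing in.

```bash
python3 -c "
from rig import robot
print(robot.hand_in()); o=robot.get_obs(); print(o['time'],o['ft_force'].round(1),o['position'].round(4))"
```

```text
the job is handed in; nothing more can be done
None
the job is handed in; nothing more can be done
```

The job is handed in: three green spacers stand side by side between the short module in the lane and the red plate. The closed fingers are still pushing the plate from behind at about 10.5 N. Robot time was 52 s of the 72 s allowed.

**Last checks**
- **Stack:** in the scene view the three spacers are flush and square to within a degree or two, about 61 mm deep.
- **Plate:** it stopped after about 12 mm of its 26 mm travel. More push then raised the force without moving it, so it closed on the stack and not on the end stop.
- **Upward force:** while pushing, the tool also read about 7 N upward, probably friction on the plate's back; I did not correct it.
- **Spare:** the fourth spacer still stands where it was found.

**What went wrong on the way**
- On the first try the third spacer caught on the second, at about 19 N. When I lifted, both came up in the grip; one then dropped a few centimetres onto the bench and lay flat.
- I stood both back up with a tilted tool. The held one fell about 10 mm onto the bench when released. I then placed both again.

**Less certain**
- The two cameras disagreed by about 5–6 mm sideways. I placed the stack between the two readings.
- I did not measure the multimeter, jar, flashlight or screwdriver again. No move took the arm near them, except for passing high over the bench.

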